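# Refit the volume knob of the library listening station and hold it in

## Robot

A 7-joint arm with a two-finger parallel gripper is mounted at the origin on the work surface. World frame = base frame: x ahead of the robot, y to its left, z up, the work surface at z = 0. Lengths are in m, angles in rad, forces in N, time in s.
With the tool pointing down it reaches from about 0.4 to 0.85 m from the base axis. Payload 4.5 kg.
Tool frame: the origin (TCP) lies on the centre line of the jaws, within the pads' length; the fingertips stand ahead of it and the grasp point (between the pads) lies 6 mm ahead of it (r.tcp_to_tips is the x of the fingertips in the tool frame, in m); x points along the fingers, y is the direction in which the jaws open and shut, and the axes are right-handed (so a half turn about x gives the same grasp; the last joint's range is limited). The gripper opens to 88 mm and grips with 3 to 60 N. Pads are 18 mm wide; open, the fingers measure 123 mm over their backs; the gripper's body (75 mm by 187 mm) begins 45 mm behind the grasp point.
Start: joints at [1.174, 0.689, -0.195, 1.565, 0.157, 0.902, -0.215], TCP at [0.261, -0.568, 0.264] pointing down, gripper open.
Joint ranges: [-3.01, 3.01], [-0.46, 2.08], [-1.47, 1.51], [0.13, 2.56], [-1, 4.14], [0.04, 2.09], [-2.66, 2.66]. Speed limits (rad/s): [2.57, 2.57, 3.14, 3.14, 3.14, 3.14, 3.14].

## Interface

Orientations are given as a unit quaternion [x, y, z, w].
In Python, from plant import r gives the robot as it stands.
- The arm moves only by the tool play_rows, never from a script. Its argument "targets" is a list of rows, each a list of 3 entries, a list of its own where there are three numbers: the turn, a rotation vector about the world's x, y, z in rad, then the shift along the world's x, y, z in units of 40 mm (1.0 is 40 mm), then the closure in counts, from 0 (fully open) to 255 (shut). A call has 1 to 5 rows; each row shifts and turns the commanded pose from where the row before left it; what a row does not reach is not made up. A row lasts 1/10 s, in which the tool goes at most 50 mm and 8.59 degrees, less where a joint would pass 70% of its speed; a pose out of reach is approached as far as the arm can. A call is refused whole if a number of a shift passes 1 or a number of a turn 0.15, either way. A call with a gripper value outside its range is refused whole. The fingers move at their own pace and stop on an object; "newtons" is the grip in N (left out, the last holds). Time passes only in rows, so rows that do not move let the fingers close. It gives the time, the measured TCP pose, the force and the opening at its end, in the units of the state.
- r.get_state(): the state, without advancing time (a new reading comes with each control period).
- r.snapshot(name): name is "scene" or "top" or "wrist"; returns a dict with "color" (384x512x3 uint8, red, green, blue), "fx", "fy", "cx", "cy" (pixels), "dist" ([k1, k2, p1, p2, k3] as OpenCV has them; the pictures are not rectified), "cam_to_world" (4x4, takes a point from camera to world coordinates). Camera axes: x right, y up, looking along -z (the intrinsics and any distortion apply to the point x, -y, -z); pixel columns grow to the right and rows downward; lengths in m; the calibration is good to about 2 mm. A picture is of the moment at which its call begins. There is no depth.
- r.finish_job(): hands the job in, once; it reports no verdict.
The state is a dict: "clock": time; "q": joint angles; "qd": joint speeds; "joint_torque": joint torques, N m; "tool_pos": TCP position; "eef_rot": TCP orientation; "contact_force": force on the tool from outside, world axes, zero at the start; "moment": the same for the moment, N m; "opening": opening from 0.0 (shut) to 1.0 (fully open).
Only numpy, scipy, OpenCV 4.12 (cv2) and the standard library are available. Lean on these libraries where they do the work, as an engineer would, in place of code of your own. Each camera call takes 0.05 s, during which the arm holds its last target.

## Task

Get the library's headphone listening station going again: first turn its source selector from the white dot to the green dot so that it clicks in there, then take the loose volume knob, turn it so that its white line matches the white line of the volume dial, and push it fully home on the D-shaped shaft. The station starts up only on a long press, so press the knob right in against its spring and finish still holding it pressed in with the gripper, not letting go. Leave the other things on the desk where they are.

Things in the scene. Friction and masses are not known exactly. Their poses are not given: they have to be found in the camera images.
- console: the listening station: a dark grey box with oak end cheeks standing fixed on the desk, 190 (its x) x 300 (its y) mm; origin under its centre on the desk; flat level top panel 58 mm above the desk, oak cheeks 63 mm. On the panel the selector is at (-15, +70) mm and the volume shaft at (-15, -70) mm in its frame; everything else there is under 4 mm high
- selector_grip (a point): the source selector, a black pointer knob on the panel, vertical axis: round skirt 38 mm across up to 7 mm above the panel, on it a finger bar 36 mm long, 13 mm thick, from 7 to 30 mm above the panel. This point is on the axis, 20 mm above the panel; x along the bar to its white-lined pointer end, z up; turns with the knob
- selector_point (a point): the spot on the panel that the selector's white pointer line points at: 30 mm from the selector's axis, on the circle of the coloured dots
- selector (a joint): selector angle in rad: 0 at the white dot (where it starts), growing clockwise seen from above; clicks 0.48 rad apart at 0, 0.48, 0.96 and 1.44, stops just outside; it takes about 0.08 N m to turn past a click, and let go within a third of a step it springs to that click by itself
- green_dot: green dot, 9 mm across, stuck flat on the panel beside the selector at one of the three clicks other than the white one (yellow and blue dots are at the other two); origin at its centre
- knob_centre (a point): the loose volume knob, upright on the desk, bore down: black, fluted, 38 mm across (twelve-sided grip, faces every 30 degrees from its x), 26 mm tall, about 35 g, a white line on its top from the centre to the edge. This point is its centre, 13 mm above its underside; x points along the white line, z up
- knob_bore (a point): centre of the ceiling of the knob's D-shaped bore, which opens in the middle of the underside: 9 mm round, 15 mm deep, its flat 1.7 mm from the axis on the side of the white line; this point is 15 mm above the underside, axes as the knob. It slides on the shaft with 0.5 mm play all round and some 7 degrees of turning play
- knob_line (a point): outer end of the knob's white line, on the top edge, 19 mm from the axis
- volume_knob: the loose volume knob again: origin at the centre of its underside, axes as knob_centre
- shaft_tip (a point): centre of the top end of the bare brass volume shaft, 8 mm round with a flat, 23 mm above the panel (20 mm above the black 36 mm dial disc at its foot); x points out of the flat (1.2 mm from the axis), the way the dial's white line points; z up. With the knob home its bore ceiling rests here and its underside is 8 mm above the panel, 4 mm when pressed in
- volume_shaft (a joint): how far the shaft is pressed in, m: 0 out, 0.004 right in at its stop; spring of 3 N at the start, 7 N at the stop; it comes out again when let go
- volume_dial (a joint): turn of the dial and shaft in rad, counter-clockwise from above, 0 with the white line towards the console's +x; turns stiffly (0.06 N m) and stays where it is
- glue_stick: bystander: white and orange glue stick standing up, 28 mm across, 95 mm tall; origin under its centre
- disc_case: bystander: flat dark disc case, 125 x 142 x 10 mm, in front of the console; origin under its centre
- headphones: bystander: headphones lying on the desk, about 190 x 180 x 74 mm; origin on the desk between the ear cups, the headband reaching 156 mm along x
- red_book: bystander: red book lying flat, 165 x 235 x 32 mm; origin under its centre
- teal_book: bystander: teal book lying on the red one, 145 x 215 x 24 mm; origin under its centre
- pencil_cup: bystander: dark steel cup with pencils, 76 mm across, 175 mm tall with the pencils; origin under its centre
- date_stamp: bystander: hand date stamp, 50 x 30 mm foot, 94 mm tall; origin under its centre
Not all that is in view belongs to the job. Leave any brown, pink or yellow look-alike of the volume_knob alone.

How it is judged:
By the outcome, as a careful person would: the job done as asked, in the order asked, and still so for the second after the job is handed in, while the arm keeps its last pose, push and grip.
It also fails if it takes over 58 s, if anything falls off the work surface, if the arm or the gripper's body presses on something with over 40 N, if the wrist force passes 120 N, or if a joint passes its speed limit or range.

## Working session

There is one attempt and no reset: what is moved stays moved. The work goes in short steps, Python scripts to look and compute and a tool call to move; the robot and the scene stay as the last step left them, time stands still between calls to the robot, and variables do not carry over. Pictures are saved under pics/ and viewed, and the job is handed in when it is done.

Besides the shell and the picture viewer there is one more tool, called after "Request:" by a JSON object that holds its "api" and its "payload". play_rows: Moves the arm, as the interface text tells. Its arguments: {"type":"object","properties":{"targets":{"type":"array","items":{"type":"array"}},"newtons":{"type":"number"}},"required":["targets"]}

```bash
ls -la; mkdir -p pics; python3 - <<'E'
from plant import r
import cv2,numpy as np
print(r.get_state(), r.tcp_to_tips)
for n in ["scene","top","wrist"]:
    s=r.snapshot(n)
    cv2.imwrite(f"pics/{n}0.png",s["color"][:,:,::-1])
    print(n,s["fx"],s["fy"],s["cx"],s["cy"],s["dist"],np.round(s["cam_to_world"],4).tolist())
E
```

```text
total 12
drwxr-xr-x  3 agent agent 4096 Dec  6 15:14 .
drwxr-xr-x 23 root  root  4096 Dec  6 15:14 ..
drwxr-xr-x  2 agent agent 4096 Dec  6 15:14 pics
{'clock': 0.0, 'q': array([ 1.17379899,  0.68996225, -0.19449136,  1.56632762,  0.15730819,
        0.90247353, -0.21507979]), 'qd': array([-9.28782024e-04,  9.94677731e-04,  1.16818353e-03,  4.19491654e-04,
        8.90791186e-04, -6.22420601e-05,  2.66849780e-04]), 'joint_torque': array([ 2.59353983e-04, -5.27563405e+01, -1.26635838e+00, -1.53430778e+01,
       -5.25437901e-02,  6.83795006e-03,  1.88325389e-04]), 'tool_pos': array([ 0.26070566, -0.56740193,  0.26292734]), 'eef_rot': array([-0.69057415, -0.15176745,  0.69094454, -0.15056436]), 'contact_force': array([0.90974324, 0.3586041 , 0.54464976]), 'moment': array([-0.02551125,  0.00459114, -0.01430914]), 'opening': 0.9988649300852657} 0.025
scene 354.18444101643513 354.18444101643513 253.3757572643891 189.58371440888942 [-0.04856176  0.          0.          0.          0.        ] [[0.3753, -0.6131, 0.6952, 1.4861], [0.9269, 0.2486, -0.2812, -0.3771], [-0.0004, 0.7499, 0.6616, 0.9888], [0.0, 0.0, 0.0, 1.0]]
top 388.5699996820479 388.5699996820479 253.08238831675365 191.1198414111833 [0.0413119 0.        0.        0.        0.       ] [[0.0082, 0.9879, -0.1547, 0.3589], [-1.0, 0.0073, -0.0065, 0.0295], [-0.0053, 0.1547, 0.9879, 1.2895], [0.0, 0.0, 0.0, 1.0]]
wrist 314.99219007879776 314.99219007879776 259.5454497580548 192.76057327707275 [-0.08012919  0.          0.          0.          0.        ] [[0.4178, 0.8727, 0.2527, 0.325], [-0.9086, 0.4017, 0.1149, -0.538], [-0.0012, -0.2776, 0.9607, 0.3837], [0.0, 0.0, 0.0, 1.0]]
```

View pics/scene0.png

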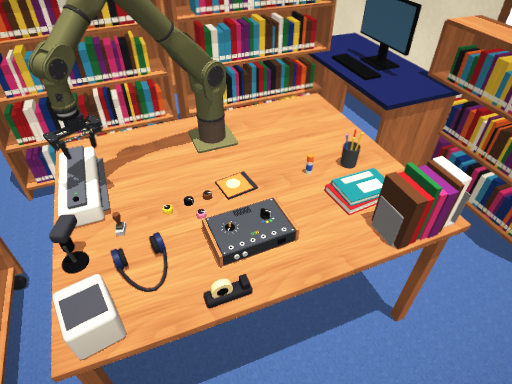

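View pics/top0.png

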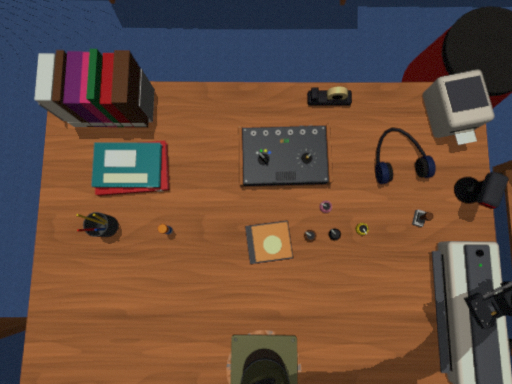

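View pics/wrist0.png

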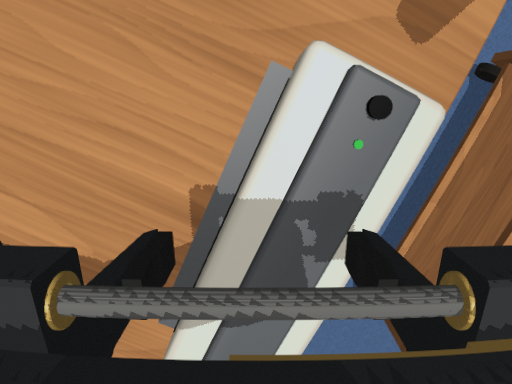

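```bash
cat > h.py <<'E'
import cv2,numpy as np
from plant import r
def pix2world(s,uv,z):
    K=np.array([[s["fx"],0,s["cx"]],[0,s["fy"],s["cy"]],[0,0,1]])
    p=cv2.undistortPoints(np.array(uv,float).reshape(-1,1,2),K,np.array(s["dist"],float)).reshape(-1,2)
    T=np.array(s["cam_to_world"]); out=[]
    for (x,y) in p:
        d=T[:3,:3]@np.array([x,-y,-1]); o=T[:3,3]
        out.append(o+d*(z-o[2])/d[2])
    return np.array(out)
def world2pix(s,P):
    K=np.array([[s["fx"],0,s["cx"]],[0,s["fy"],s["cy"]],[0,0,1]])
    T=np.array(s["cam_to_world"]); 
    pc=(np.asarray(P,float).reshape(-1,3)-T[:3,3])@T[:3,:3]
    pc=pc*[1,-1,-1]
    return cv2.projectPoints(pc,np.zeros(3),np.zeros(3),K,np.array(s["dist"],float))[0].reshape(-1,2)
def crop(s,u0,v0,w,h,k,name):
    c=s["color"][v0:v0+h,u0:u0+w,::-1]
    cv2.imwrite("pics/"+name,cv2.resize(c,None,fx=k,fy=k,interpolation=cv2.INTER_CUBIC))
E
python3 - <<'E'
from h import *
s=r.snapshot("top")
crop(s,230,120,150,130,5,"topcrop.png")
s2=r.snapshot("scene")
crop(s2,155,165,155,110,5,"scenecrop.png")
print(pix2world(s,[(334,234),(309,236),(325,207),(362,230)],0.026))
print(pix2world(s,[(264,156),(307,157)],0.08))
E
```

```text
[[ 0.41868524 -0.22423846  0.026     ]
 [ 0.41150525 -0.14375181  0.026     ]
 [ 0.50600915 -0.19721654  0.026     ]
 [ 0.43241917 -0.31437755  0.026     ]]
[[ 0.66206907  0.00353272  0.08      ]
 [ 0.65964844 -0.13354323  0.08      ]]
```

View pics/topcrop.png

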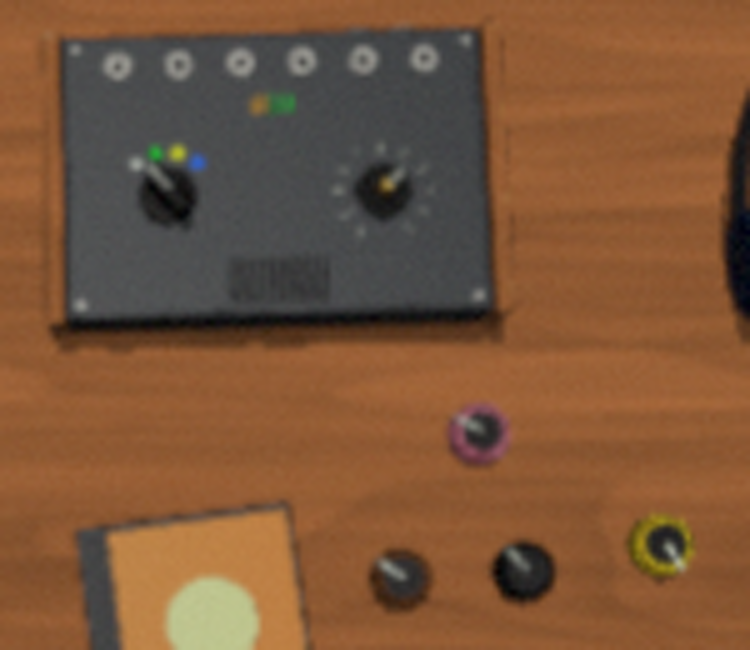

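View pics/scenecrop.png

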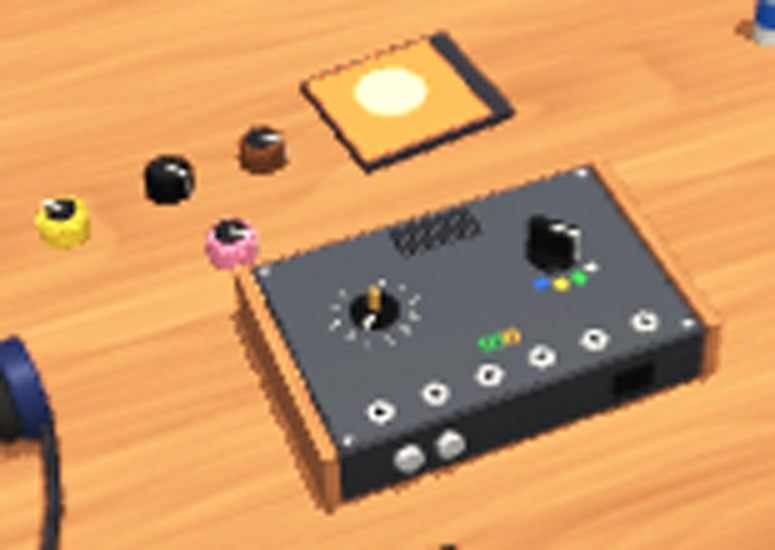

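```bash
cat >> h.py <<'E'
from scipy.spatial.transform import Rotation as R
def tool():
    st=r.get_state(); M=R.from_quat(st["eef_rot"]).as_matrix()
    print("clk %.2f"%st["clock"],"pos",np.round(st["tool_pos"],4),"x",np.round(M[:,0],3),"yaw_y(deg) %.2f"%np.degrees(np.arctan2(M[1,1],M[0,1])),"F",np.round(st["contact_force"],2),"M",np.round(st["moment"],3),"open %.4f"%st["opening"],"q",np.round(st["q"],2))
    return st,M
E
python3 - <<'E'
from h import *
tool()
s=r.snapshot("top")
def c(u,v): return (230+u/5-0.4,120+v/5-0.4)
D=pix2world(s,[c(136,163),c(156,153),c(177,152),c(197,162)],0.058)
print(D)
A=pix2world(s,[c(75,50),c(466,40),c(81,305),c(479,295)],0.059); print(A, A.mean(0))
print("screws", np.degrees(np.arctan2(*( (A[0]+A[2]-A[1]-A[3])[[1,0]]))), np.degrees(np.arctan2(*( (A[0]+A[1]-A[2]-A[3])[[1,0]]))))
k=pix2world(s,[c(524,571),c(510,549)],0.026); print(k, np.degrees(np.arctan2(*(k[1]-k[0])[[1,0]])))
l=pix2world(s,[c(383,190),c(403,168)],0.061);print(l, np.degrees(np.arctan2(*(l[1]-l[0])[[1,0]])))
E
```

```text
clk 0.25 pos [ 0.2609 -0.5677  0.2634] x [-0.     0.001 -1.   ] yaw_y(deg) -65.31 F [0.09 1.12 0.62] M [-0.006  0.038  0.034] open 0.9988 q [ 1.17  0.69 -0.19  1.57  0.16  0.9  -0.22]
[[ 6.80127433e-01  2.65618604e-02  5.80000000e-02]
 [ 6.86912931e-01  1.35686451e-02  5.80000000e-02]
 [ 6.87672784e-01 -1.17140692e-04  5.80000000e-02]
 [ 6.81058062e-01 -1.31666751e-02  5.80000000e-02]]
[[ 0.75582411  0.06714233  0.059     ]
 [ 0.76399953 -0.18920804  0.059     ]
 [ 0.58566081  0.06133963  0.059     ]
 [ 0.59398675 -0.19445374  0.059     ]] [ 0.6748678  -0.06379495  0.059     ]
screws 91.8454420564272 1.860227096752253
[[ 0.41933912 -0.22553899  0.026     ]
 [ 0.43338925 -0.21689885  0.026     ]] 31.589482285179532
[[ 0.66236538 -0.13349543  0.061     ]
 [ 0.67707389 -0.14661154  0.061     ]] -41.72452497907349
```

Request:
{"api": "play_rows", "payload": {"targets": [[[0, 0, 0.02], [0.5, 0.9, 0], 60], [[0, 0, 0.02], [0.6, 0.9, 0], 60], [[0, 0, 0.02], [0.6, 0.9, 0], 60], [[0, 0, 0.02], [0.6, 0.9, 0], 60], [[0, 0, 0.02], [0.6, 0.9, 0], 60]], "newtons": 40}}

```text
clock: 0.8
tool_pos: [0.3778, -0.3865, 0.2639]
eef_rot: [0.682, 0.186, -0.682, 0.186]
contact_force: [1.7, -0.6, 0.7]
opening: 0.763
```

Request:
{"api": "play_rows", "payload": {"targets": [[[0, 0, 0.02], [0.6, 0.9, 0], 120], [[0, 0, 0.02], [0.6, 0.9, 0], 120], [[0, 0, 0.02], [0.6, 0.9, 0], 120], [[0, 0, 0.02], [0.6, 0.9, 0], 120], [[0, 0, 0.02], [0.6, 0.9, 0], 120]]}}

```text
clock: 1.3
tool_pos: [0.4978, -0.2064, 0.2639]
eef_rot: [0.672, 0.219, -0.672, 0.22]
contact_force: [0.9, -0.9, -0.5]
opening: 0.526
```

```bash
python3 - <<'E'
from h import *
tool()
s=r.snapshot("wrist"); cv2.imwrite("pics/w1.png",s["color"][:,:,::-1])
E
```

```text
clk 1.30 pos [ 0.4978 -0.2064  0.2639] x [ 0. -0. -1.] yaw_y(deg) -53.82 F [ 0.93 -0.87 -0.45] M [-0.002 -0.03   0.025] open 0.5265 q [ 0.44  0.58 -0.21  1.83  0.17  0.76 -0.8 ]
```

View pics/w1.png

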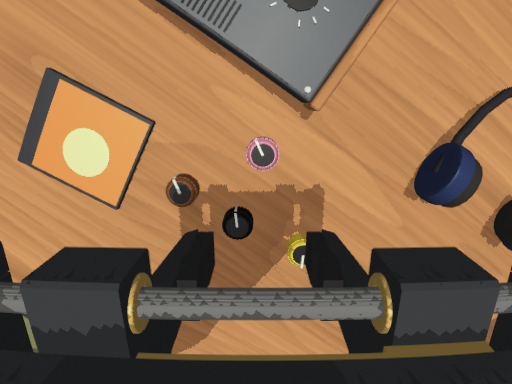

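```bash
python3 - <<'E'
from h import *
s=r.snapshot("wrist")
crop(s,150,130,180,140,4,"w1c.png")
print(pix2world(s,[(237,222)],0.026))
E
```

```text
[[ 0.43227028 -0.21583947  0.026     ]]
```

View pics/w1c.png

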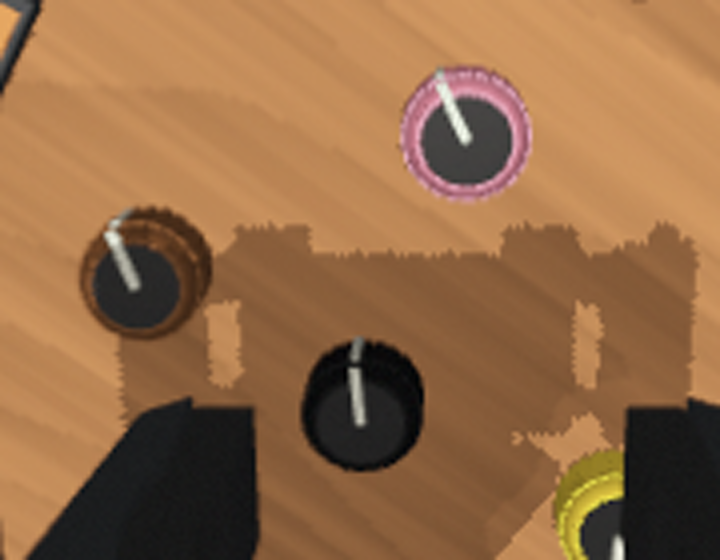

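Request:
{"api": "play_rows", "payload": {"targets": [[[0, 0, 0.02], [0.6, 0.9, 0], 120], [[0, 0, 0.02], [0.6, 0.9, 0], 120], [[0, 0, 0.02], [0.6, 0.9, 0], 120], [[0, 0, 0], [0.6, 0.9, 0], 120], [[0, 0, 0], [0, 0, 0], 120]]}}

```text
clock: 1.9
tool_pos: [0.596, -0.0563, 0.2639]
eef_rot: [0.666, 0.244, -0.662, 0.241]
contact_force: [-0.3, -0.0, 0.4]
opening: 0.533
```

```bash
python3 - <<'E'
from h import *
tool()
s=r.snapshot("wrist"); cv2.imwrite("pics/w2.png",s["color"][:,:,::-1])
E
```

```text
clk 1.90 pos [ 0.596  -0.0563  0.2639] x [ 0.004  0.005 -1.   ] yaw_y(deg) -49.88 F [-0.35 -0.02  0.37] M [ 0.04  -0.035  0.027] open 0.5328 q [ 0.14  0.65 -0.21  1.65  0.17  0.85 -1.01]
```

View pics/w2.png

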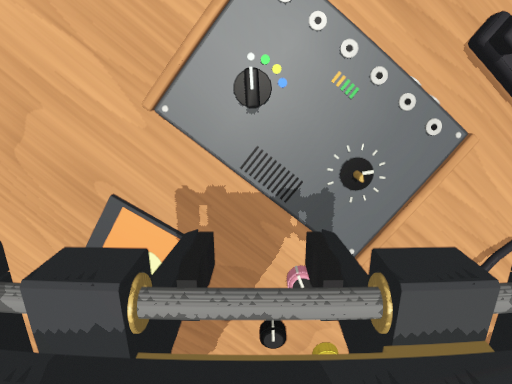

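```bash
python3 - <<'E'
from h import *
s=r.snapshot("wrist")
crop(s,215,35,110,90,7,"w2a.png"); crop(s,310,125,100,90,7,"w2b.png")
hsv=cv2.cvtColor(s["color"],cv2.COLOR_RGB2HSV)
def cen(u,v,lo,hi,w=9):
    sub=cv2.inRange(hsv[v-w:v+w+1,u-w:u+w+1],np.array(lo),np.array(hi))
    n,l,st,c=cv2.connectedComponentsWithStats(sub)
    i=1+np.argmin(np.hypot(*(c[1:]-w).T)+ (st[1:,4]<8)*100); return c[i]+[u-w,v-w],st[i,4]
pts=[]
for nm,u,v,lo,hi in [("w",251,56,(0,0,140),(179,60,255)),("g",265,59,(45,100,80),(85,255,255)),("y",277,69,(15,100,100),(40,255,255)),("b",282,83,(95,100,100),(125,255,255))]:
    c,a=cen(u,v,lo,hi,7); pts.append(c); print(nm,c,a)
D=pix2world(s,pts,0.058); print(D)
from scipy.optimize import least_squares
f=least_squares(lambda p:np.hypot(D[:,0]-p[0],D[:,1]-p[1])-0.03,[0.658,0.005]); print("axis",f.x,f.fun)
print(np.degrees(np.arctan2(D[:,1]-f.x[1],D[:,0]-f.x[0])))
sc=[cen(u,v,(0,0,140),(179,60,255),6)[0] for u,v in[(165,109),(459,134),(352,251)]]
S=pix2world(s,sc,0.059); print(S,"mid",(S[0]+S[1])/2*0, np.linalg.norm(S[0]-S[2]),np.linalg.norm(S[1]-S[2]))
print("yaw",np.degrees(np.arctan2(*(S[0]-S[2])[[1,0]]))-90,np.degrees(np.arctan2(*(S[1]-S[2])[[1,0]])))
print("ctr",(S[0]+S[1])/2)
E
```

```text
w [250.92783505  55.44845361] 194
g [262.07142857  54.69642857] 56
y [273.8627451   64.39215686] 51
b [279.77083333  78.22916667] 48
[[ 0.67742885  0.02042755  0.058     ]
 [ 0.6849038   0.0125623   0.058     ]
 [ 0.68540125 -0.00206339  0.058     ]
 [ 0.67923818 -0.01497751  0.058     ]]
axis [0.65538299 0.00202479] [-0.00128273  0.00134513  0.00029537 -0.00070583]
[ 39.85340439  19.64412843  -7.75538097 -35.47858329]
[[ 0.58410766  0.0598414   0.059     ]
 [ 0.76276598 -0.18985018  0.059     ]
 [ 0.59351141 -0.195224    0.059     ]] mid [ 0. -0.  0.] 0.25523869415558437 0.16933986273181537
yaw 2.11142354315659 1.8185272760239715
ctr [ 0.67343682 -0.06500439  0.059     ]
```

View pics/w2a.png

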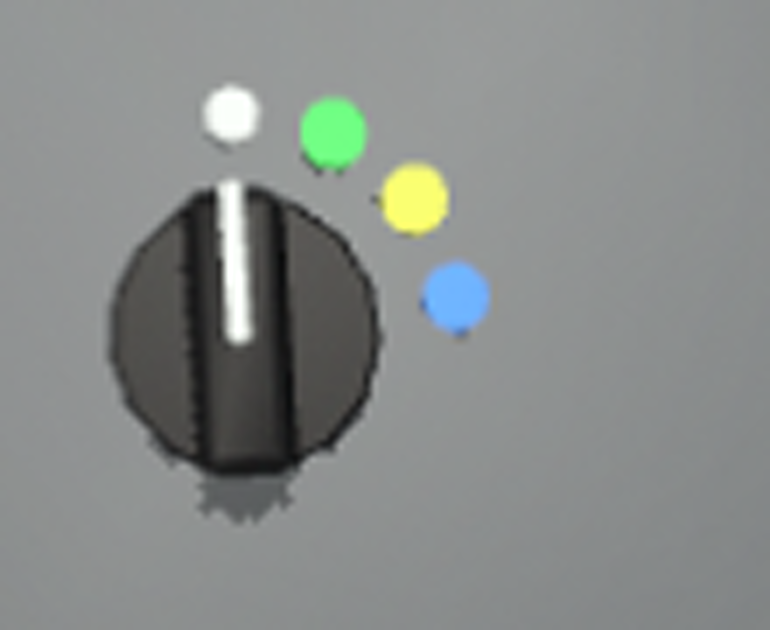

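View pics/w2b.png

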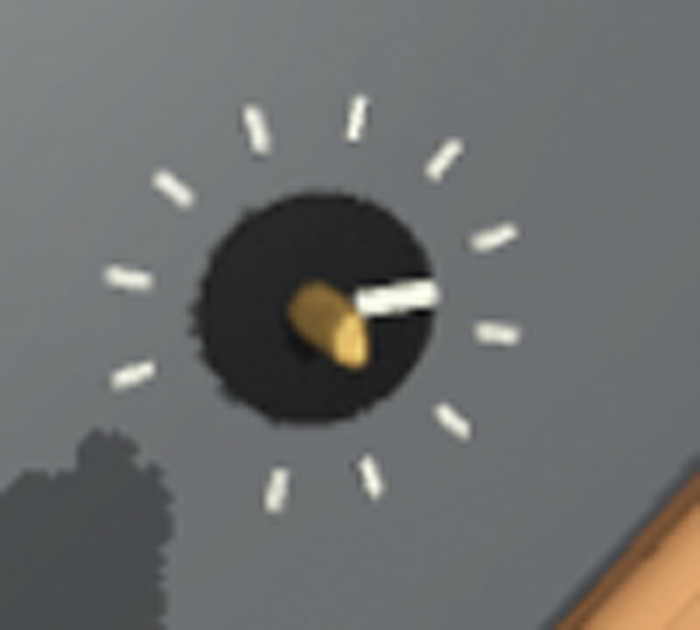

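```bash
python3 - <<'E'
from h import *
from scipy.optimize import least_squares
s=r.snapshot("wrist")
m=lambda u0,v0,P:[(u0+(x+.5)/7-.5,v0+(y+.5)/7-.5) for x,y in P]
ang=lambda d:np.degrees(np.arctan2(d[1],d[0]))
D=pix2world(s,m(215,35,[(232,113),(334,133),(414,199),(457,298)]),0.058)
f=least_squares(lambda p:np.hypot(D[:,0]-p[0],D[:,1]-p[1])-0.03,[0.658,0.005]); print("axis",f.x,f.fun)
print([ang(d-f.x) for d in D[:,:2]])
L=pix2world(s,m(215,35,[(230,190),(239,335)]),0.088); print("ptr",L,ang(L[0]-L[1]))
# bar extents: near corners & far
B=pix2world(s,m(215,35,[(248,465)]),0.088); print("bar end",B,"mid",(B[0]+L[0])/2)
K=pix2world(s,m(310,125,[(318,307)]),0.061)[0]
l=pix2world(s,m(310,125,[(358,304),(436,293)]),0.061)
T=pix2world(s,m(310,125,[(352,342)]),0.081)[0]
print("disc",K,"line",ang(l[1]-l[0]),ang(l[1]-K),"tip",T)
E
```

```text
axis [0.65571489 0.00124971] [ 5.89750349e-05 -2.65459054e-05 -7.75272339e-05  7.63836803e-05]
[np.float64(43.21931896224589), np.float64(15.553472717837586), np.float64(-11.81250662490625), np.float64(-40.03814000120206)]
ptr [[6.67514470e-01 1.25142576e-02 8.80000000e-02]
 [6.54534082e-01 4.32230246e-04 8.80000000e-02]] 42.947114632495264
bar end [[ 0.64270909 -0.01073589  0.088     ]] mid [0.65511178 0.00088919 0.088     ]
disc [ 0.66015682 -0.13813398  0.061     ] line -41.93055053210005 -43.222405984653776 tip [ 0.65887827 -0.13799999  0.081     ]
```

Request:
{"api": "play_rows", "payload": {"targets": [[[0, 0, 0.03], [0.5, 0.48, -0.6], 120], [[0, 0, 0.02], [0.5, 0.48, -0.7], 120], [[0, 0, 0], [0.49, 0.47, -0.7], 120], [[0, 0, 0], [0, 0, -0.5], 120], [[0, 0, 0], [0, 0, 0], 120]]}}

```text
clock: 2.55
tool_pos: [0.6501, -0.0088, 0.1606]
eef_rot: [-0.657, -0.256, 0.662, -0.255]
contact_force: [-0.4, -0.5, -0.1]
opening: 0.529
```

```bash
python3 - <<'E'
from h import *
tool()
s=r.snapshot("wrist"); cv2.imwrite("pics/w3.png",s["color"][:,:,::-1])
E
```

```text
clk 2.55 pos [ 0.6501 -0.0088  0.1606] x [-0.007 -0.002 -1.   ] yaw_y(deg) -47.64 F [-0.39 -0.48 -0.13] M [-0.09  -0.009  0.063] open 0.5289 q [ 0.04  0.85 -0.19  1.56  0.21  0.75 -1.07]
```

View pics/w3.png

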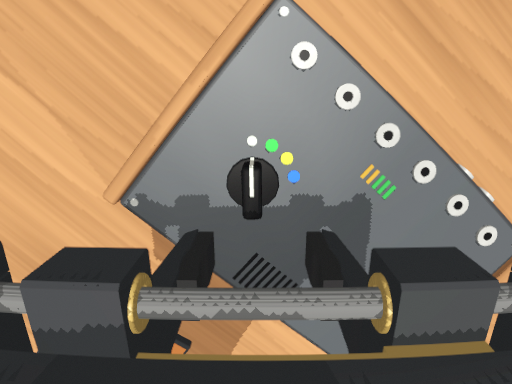

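```bash
python3 - <<'E'
from h import *
tool()
s=r.snapshot("wrist")
tool()
crop(s,212,120,110,110,6,"w3a.png")
E
```

```text
clk 2.60 pos [ 0.6511 -0.0093  0.1625] x [-0.004 -0.002 -1.   ] yaw_y(deg) -47.70 F [-0.38 -0.47 -0.01] M [-0.075  0.006 -0.016] open 0.5318 q [ 0.04  0.85 -0.19  1.56  0.21  0.75 -1.07]
clk 2.65 pos [ 0.6521 -0.0093  0.164 ] x [-0.001 -0.002 -1.   ] yaw_y(deg) -47.72 F [ 0.82 -0.26  0.4 ] M [-0.043 -0.008 -0.031] open 0.5333 q [ 0.04  0.85 -0.19  1.56  0.21  0.75 -1.07]
```

View pics/w3a.png

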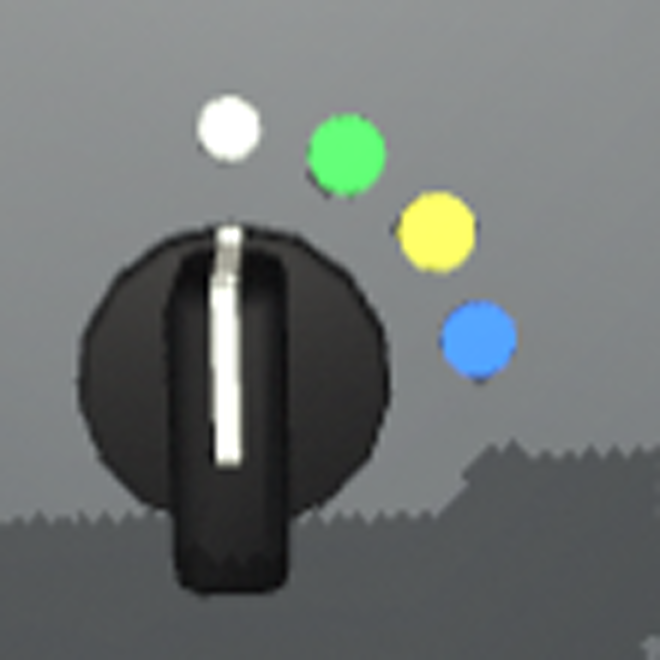

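```bash
python3 - <<'E'
from h import *
from scipy.optimize import least_squares
s=r.snapshot("wrist")
tool()
hsv=cv2.cvtColor(s["color"],cv2.COLOR_RGB2HSV)
crop(s,212,120,110,110,6,"w3b.png")
pts=[]
# dot pixels by hue in crop
for lo,hi in [((45,80,80),(85,255,255)),((22,80,120),(35,255,255)),((95,100,120),(125,255,255))]:
    m=cv2.inRange(hsv,np.array(lo),np.array(hi))[120:200,225:310]
    n,l,st,c=cv2.connectedComponentsWithStats(m); i=1+np.argmax(st[1:,4]); pts.append(c[i]+[225,120]); print(pts[-1],st[i,4])
D=pix2world(s,pts,0.058)
f=least_squares(lambda p:np.hypot(D[:,0]-p[0],D[:,1]-p[1])-0.03,[0.658,0.005]); print("axis",f.x,f.fun, np.degrees(np.arctan2(D[:,1]-f.x[1],D[:,0]-f.x[0])))
m=lambda u0,v0,P:[(u0+(x+.5)/6-.5,v0+(y+.5)/6-.5) for x,y in P]
L=pix2world(s,m(212,120,[(225,275),(228,463)]),0.088); d=L[0]-L[1]; print(L,np.degrees(np.arctan2(d[1],d[0])))
print(pix2world(s,m(212,120,[(233,378)]),0.065), "skirt")
E
```

```text
clk 2.70 pos [ 0.6527 -0.0091  0.1649] x [ 0.001 -0.001 -1.   ] yaw_y(deg) -47.72 F [ 0.05 -0.6   0.43] M [0.011 0.001 0.008] open 0.5284 q [ 0.04  0.84 -0.19  1.56  0.21  0.75 -1.07]
[268.02836879 146.36879433] 141
[282.97826087 159.04347826] 138
[289.95384615 176.75384615] 130
axis [0.65668392 0.00480355] [ 1.26241613e-07 -2.23893793e-07  1.26361130e-07] [ 15.95790494 -11.63846281 -39.20650736]
[[0.67103954 0.01714163 0.088     ]
 [0.6557665  0.0030647  0.088     ]] 42.66628263825184
[[0.65843188 0.00554247 0.065     ]] skirt
```

Request:
{"api": "play_rows", "payload": {"targets": [[[0, 0, 0.012], [0.11, 0.34, 0], 120], [[0, 0, 0], [0, 0, -0.6], 120], [[0, 0, 0], [0, 0, -0.6], 120], [[0, 0, 0], [0, 0, 0], 120], [[0, 0, 0], [0, 0, 0], 120]]}}

```text
clock: 3.2
tool_pos: [0.6576, 0.0074, 0.1168]
eef_rot: [0.658, 0.26, -0.657, 0.26]
contact_force: [-0.2, -0.6, 0.6]
opening: 0.53
```

```bash
python3 - <<'E'
from h import *
tool()
s=r.snapshot("wrist"); cv2.imwrite("pics/w4.png",s["color"][:,:,::-1])
E
```

```text
clk 3.20 pos [0.6576 0.0074 0.1168] x [ 0.001  0.    -1.   ] yaw_y(deg) -46.85 F [-0.16 -0.58  0.61] M [-0.038 -0.017 -0.005] open 0.5299 q [ 0.01  0.92 -0.18  1.57  0.22  0.68 -1.09]
```

View pics/w4.png

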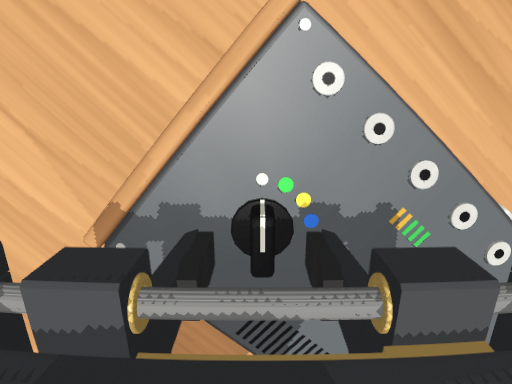

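```bash
cat >> h.py <<'E'
def dots(s,roi):
    from scipy.optimize import least_squares
    u0,v0,u1,v1=roi
    hsv=cv2.cvtColor(s["color"],cv2.COLOR_RGB2HSV); pts=[]
    for lo,hi in [((45,80,80),(85,255,255)),((22,80,120),(35,255,255)),((95,100,80),(125,255,255))]:
        m=cv2.inRange(hsv,np.array(lo),np.array(hi))[v0:v1,u0:u1]
        n,l,st,c=cv2.connectedComponentsWithStats(m); i=1+np.argmax(st[1:,4]); pts.append(c[i]+[u0,v0])
    D=pix2world(s,pts,0.058)
    f=least_squares(lambda p:np.hypot(D[:,0]-p[0],D[:,1]-p[1])-0.03,[0.658,0.005]); print("axis",f.x,f.fun, np.degrees(np.arctan2(D[:,1]-f.x[1],D[:,0]-f.x[0])))
    return f.x
E
python3 - <<'E'
from h import *
tool()
s=r.snapshot("wrist"); dots(s,(230,160,335,240))
L=pix2world(s,[(262.5,200),(262.5,250),(262.5,276)],0.088);print(L)
E
```

```text
clk 3.25 pos [0.6581 0.0073 0.1174] x [ 0.003  0.    -1.   ] yaw_y(deg) -46.86 F [ 0.68 -0.07  0.7 ] M [-0.014 -0.004  0.027] open 0.5300 q [ 0.01  0.91 -0.18  1.57  0.22  0.68 -1.09]
axis [0.65663686 0.00467569] [ 1.54136351e-05 -2.73390935e-05  1.54289697e-05] [ 15.96441961 -11.62532191 -39.1853112 ]
[[ 0.67624823  0.0225643   0.088     ]
 [ 0.65624221  0.00370964  0.088     ]
 [ 0.64495344 -0.00693306  0.088     ]]
```

Request:
{"api": "play_rows", "payload": {"targets": [[[0, 0, 0], [-0.04, -0.06, -0.3], 120], [[0, 0, 0], [0, 0, -0.28], 120], [[0, 0, 0], [0, 0, 0], 120], [[0, 0, 0], [0, 0, 0], 120], [[0, 0, 0], [0, 0, 0], 120]]}}

```text
clock: 3.8
tool_pos: [0.6556, 0.0046, 0.0926]
eef_rot: [0.658, 0.26, -0.657, 0.26]
contact_force: [-0.1, 0.1, 0.3]
opening: 0.526
```

Request:
{"api": "play_rows", "payload": {"targets": [[[0, 0, 0], [0, 0, 0], 170], [[0, 0, 0], [0, 0, 0], 200], [[0, 0, 0], [0, 0, 0], 230], [[0, 0, 0], [0, 0, 0], 255], [[0, 0, 0], [0, 0, 0], 255]], "newtons": 25}}

```text
clock: 4.3
tool_pos: [0.656, 0.004, 0.0927]
eef_rot: [0.658, 0.259, -0.657, 0.26]
contact_force: [1.8, -2.0, -0.6]
opening: 0.145
```

```bash
python3 - <<'E'
from h import *
tool()
s=r.snapshot("wrist"); cv2.imwrite("pics/w5.png",s["color"][:,:,::-1])
E
```

```text
clk 4.30 pos [0.656  0.004  0.0927] x [ 0.001 -0.001 -1.   ] yaw_y(deg) -46.88 F [ 1.85 -1.96 -0.61] M [-0.165 -0.255 -0.015] open 0.1447 q [ 0.01  0.95 -0.17  1.58  0.23  0.63 -1.09]
```

View pics/w5.png

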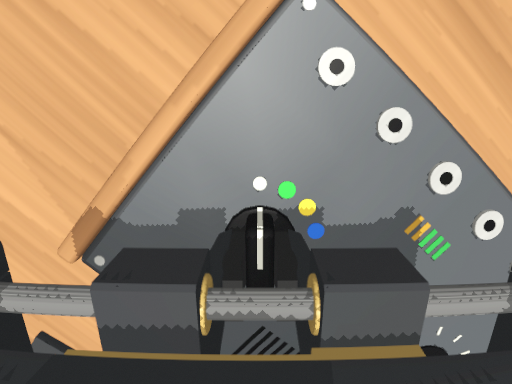

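Request:
{"api": "play_rows", "payload": {"targets": [[[0, 0, -0.08], [0, 0, 0], 255], [[0, 0, -0.1], [0, 0, 0], 255], [[0, 0, -0.1], [0, 0, 0], 255], [[0, 0, -0.1], [0, 0, 0], 255], [[0, 0, -0.1], [0, 0, 0], 255]]}}

```text
clock: 4.85
tool_pos: [0.6555, 0.0048, 0.0927]
eef_rot: [0.701, 0.095, -0.701, 0.095]
contact_force: [0.1, 0.6, 0.2]
opening: 0.144
```

Request:
{"api": "play_rows", "payload": {"targets": [[[0, 0, 0], [0, 0, 0], 255], [[0, 0, 0], [0, 0, 0], 255], [[0, 0, 0], [0, 0, 0], 255]]}}

```text
clock: 5.15
tool_pos: [0.6555, 0.0048, 0.0927]
eef_rot: [0.701, 0.097, -0.7, 0.097]
contact_force: [-0.2, -0.1, 0.7]
opening: 0.145
```

```bash
python3 - <<'E'
from h import *
tool()
s=r.snapshot("wrist"); cv2.imwrite("pics/w6.png",s["color"][:,:,::-1])
E
```

```text
clk 5.15 pos [0.6555 0.0048 0.0927] x [ 0.  0. -1.] yaw_y(deg) -74.27 F [-0.2  -0.12  0.66] M [ 0.062 -0.038  0.05 ] open 0.1453 q [-0.05  0.94 -0.05  1.59  0.06  0.61 -1.43]
```

View pics/w6.png

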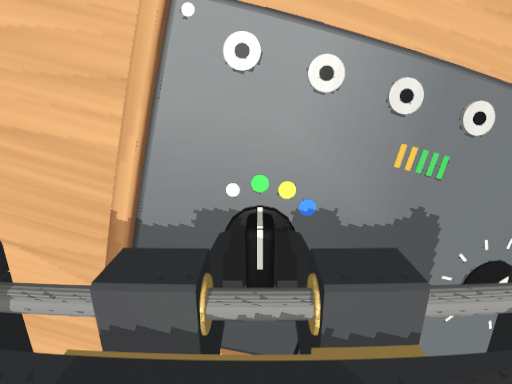

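Request:
{"api": "play_rows", "payload": {"targets": [[[0, 0, 0], [0, 0, 0], 200], [[0, 0, 0], [0, 0, 0], 120], [[0, 0, 0], [0, 0, 0], 120], [[0, 0, 0], [0, 0, 0.5], 120], [[0, 0, 0], [0, 0, 0.9], 120]]}}

```text
clock: 5.7
tool_pos: [0.6532, 0.0044, 0.1465]
eef_rot: [-0.698, -0.096, 0.703, -0.096]
contact_force: [0.5, -0.5, 0.8]
opening: 0.526
```

Request:
{"api": "play_rows", "payload": {"targets": [[[0, 0, 0], [0, -0.5, 0.9], 120], [[0, 0, 0], [0, -0.8, 0.9], 120], [[0, 0, 0], [0, -0.8, 0], 120], [[0, 0, 0], [0, 0, 0], 120], [[0, 0, 0], [0, 0, 0], 120]]}}

```text
clock: 6.2
tool_pos: [0.6549, -0.0804, 0.2203]
eef_rot: [-0.7, -0.095, 0.701, -0.095]
contact_force: [-1.2, 0.2, -0.3]
opening: 0.532
```

```bash
python3 - <<'E'
from h import *
for i in range(6): r.snapshot("wrist")
tool()
s=r.snapshot("wrist"); cv2.imwrite("pics/w7.png",s["color"][:,:,::-1])
E
```

```text
clk 6.50 pos [ 0.6553 -0.078   0.2201] x [-0.001  0.001 -1.   ] yaw_y(deg) -74.26 F [-0.17 -0.04  0.02] M [ 0.035 -0.051  0.042] open 0.5303 q [ 0.08  0.78 -0.07  1.5   0.06  0.86 -1.3 ]
```

View pics/w7.png

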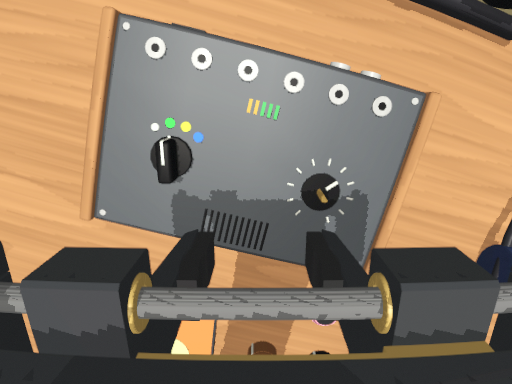

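```bash
python3 - <<'E'
from h import *
s=r.snapshot("wrist")
crop(s,130,100,100,100,7,"w7a.png"); crop(s,270,145,100,90,7,"w7b.png")
dots(s,(140,110,215,145))
tool()
E
```

```text
axis [0.65668275 0.00520569] [ 1.26336487e-05 -2.24392881e-05  1.26872397e-05] [ 15.65404855 -12.01205092 -39.55169224]
clk 6.60 pos [ 0.6554 -0.0786  0.2203] x [-0.  0. -1.] yaw_y(deg) -74.30 F [ 0.67 -0.17 -0.2 ] M [-0.024 -0.024 -0.011] open 0.5316 q [ 0.08  0.78 -0.07  1.5   0.06  0.86 -1.3 ]
```

View pics/w7a.png

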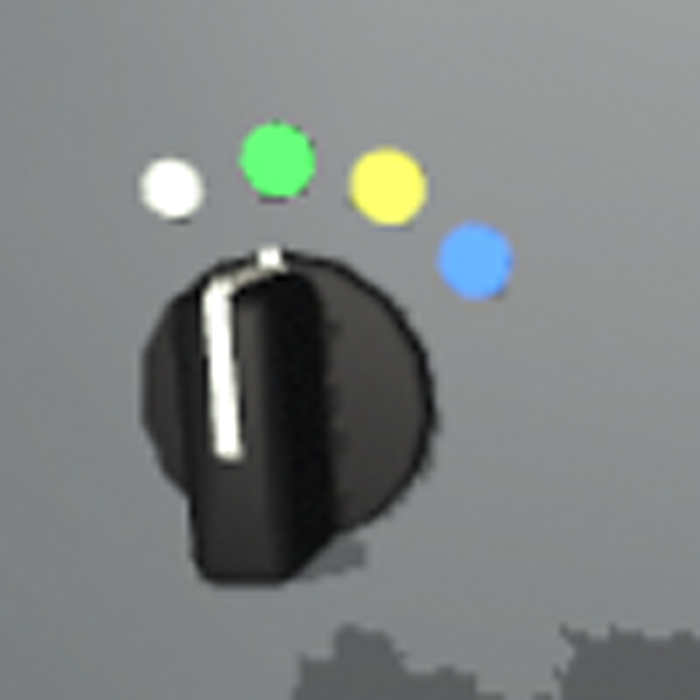

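View pics/w7b.png

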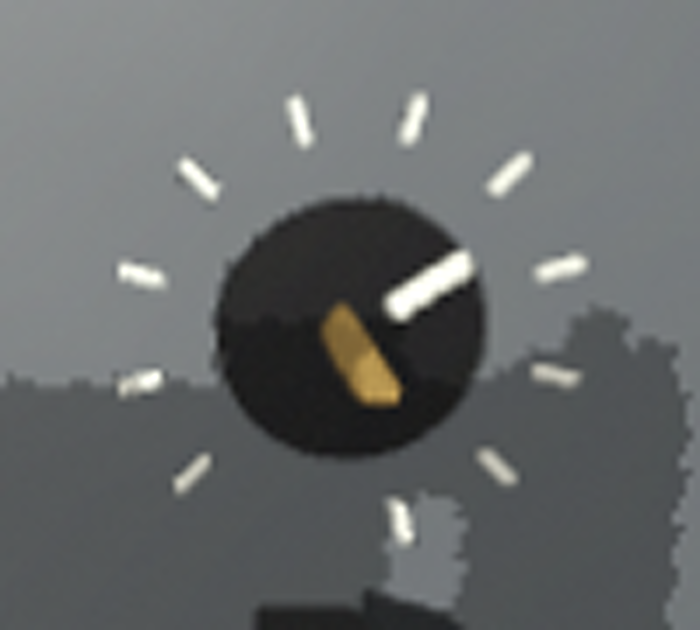

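```bash
python3 - <<'E'
from h import *
s=r.snapshot("wrist"); tool()
m=lambda u0,v0,P:[(u0+(x+.5)/7-.5,v0+(y+.5)/7-.5) for x,y in P]
ang=lambda d:np.degrees(np.arctan2(d[1],d[0]))
L=pix2world(s,m(130,100,[(212,292),(230,455)]),0.088);print("sel ang",ang(L[0]-L[1]))
K=pix2world(s,m(270,145,[(352,328)]),0.061)[0]
l=pix2world(s,m(270,145,[(398,305),(466,261)]),0.061)
T=pix2world(s,m(270,145,[(379,389)]),0.081)[0]
print("disc",K,"line",ang(l[1]-l[0]),ang(l[1]-K),"tip",T)
# tick ring centre
t=pix2world(s,m(270,145,[(300,121),(414,119),(510,175),(560,269),(556,376),(497,466),(401,522),(192,474),(141,381),(142,274),(199,179)]),0.058)
c,rad=cv2.minEnclosingCircle(t[:,:2].astype(np.float32)); print("ring",c,rad)
print("line about ring", ang(l.mean(0)[:2]-np.array(c)))
E
```

```text
clk 6.65 pos [ 0.6554 -0.0789  0.2203] x [-0.  0. -1.] yaw_y(deg) -74.32 F [ 0.01 -1.11  0.34] M [ 0.02  -0.019 -0.013] open 0.5267 q [ 0.08  0.78 -0.07  1.5   0.06  0.86 -1.3 ]
sel ang 17.44787212007472
disc [ 0.66197764 -0.13496015  0.061     ] line -39.571986368743154 -42.19870686247329 tip [ 0.65983327 -0.13535215  0.081     ]
ring (0.6612639427185059, -0.13554415106773376) 0.029256319627165794
line about ring -39.03062097276745
```

Request:
{"api": "play_rows", "payload": {"targets": [[[0, 0, 0.11], [-0.8, -0.5, 0], 100], [[0, 0, 0.11], [-0.8, -0.5, 0], 100], [[0, 0, 0.11], [-0.8, -0.5, 0], 100], [[0, 0, 0.11], [-0.8, -0.5, 0], 100], [[0, 0, 0.11], [-0.8, -0.5, 0], 100]]}}

```text
clock: 7.15
tool_pos: [0.4943, -0.1801, 0.2207]
eef_rot: [0.648, 0.284, -0.647, 0.285]
contact_force: [0.7, -0.4, 0.9]
opening: 0.604
```

Request:
{"api": "play_rows", "payload": {"targets": [[[0, 0, 0.11], [-0.8, -0.5, -0.5], 100], [[0, 0, 0.11], [-0.8, -0.5, -0.5], 100], [[0, 0, 0], [0, 0, 0], 100], [[0, 0, 0], [0, 0, 0], 100], [[0, 0, 0], [0, 0, 0], 100]]}}

```text
clock: 7.65
tool_pos: [0.4332, -0.219, 0.181]
eef_rot: [0.614, 0.352, -0.612, 0.353]
contact_force: [0.6, -0.0, -0.1]
opening: 0.607
```

```bash
python3 - <<'E'
from h import *
for i in range(4): r.snapshot("wrist")
tool()
s=r.snapshot("wrist"); cv2.imwrite("pics/w8.png",s["color"][:,:,::-1])
E
```

```text
clk 7.85 pos [ 0.4326 -0.2188  0.1809] x [ 0.002 -0.    -1.   ] yaw_y(deg) -30.17 F [0.03 0.07 0.1 ] M [-0.032 -0.045 -0.04 ] open 0.6087 q [ 0.54  0.66 -0.27  2.06  0.37  0.47 -0.53]
```

View pics/w8.png

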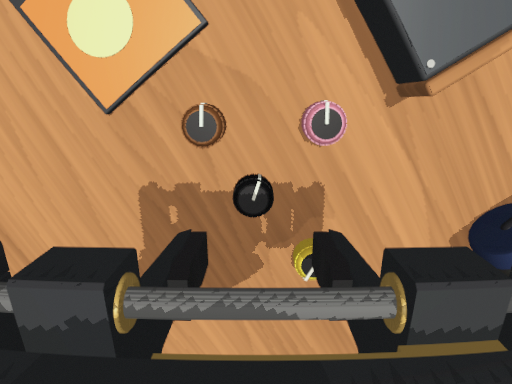

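```bash
python3 - <<'E'
from h import *
s=r.snapshot("wrist")
crop(s,205,160,100,75,8,"w8a.png")
print(pix2world(s,[(253,195),(309,262),(204,125),(325,123)],0.026))
E
```

```text
[[ 0.42160877 -0.22522592  0.026     ]
 [ 0.43421953 -0.31171969  0.026     ]
 [ 0.41701364 -0.14973495  0.026     ]
 [ 0.50808124 -0.20065989  0.026     ]]
```

View pics/w8a.png

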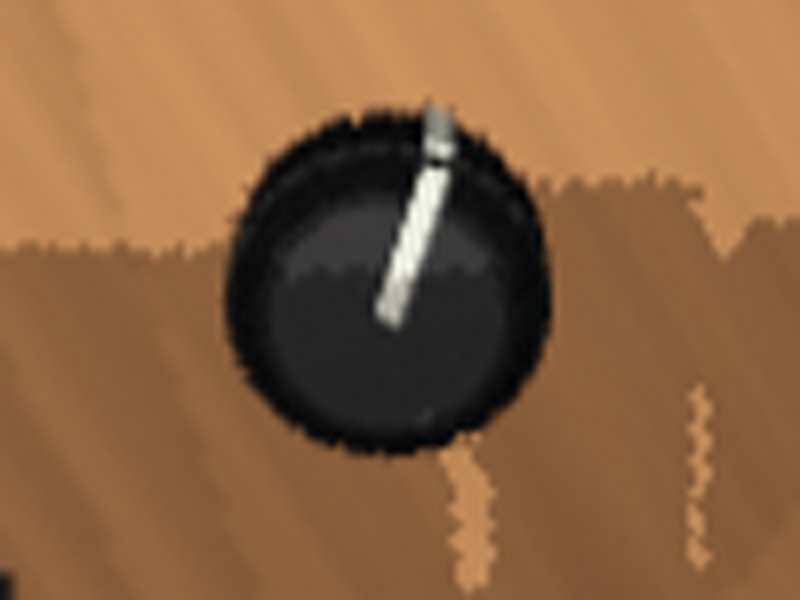

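```bash
python3 - <<'E'
from h import *
s=r.snapshot("wrist"); tool()
m=[(205+(x+.5)/8-.5,160+(y+.5)/8-.5) for x,y in [(388,318),(433,173),(389,316),(436,150)]]
P=pix2world(s,m,0.026); d=P[1]-P[0]; print(P,np.degrees(np.arctan2(d[1],d[0])))
d=P[1]-P[2];print(np.degrees(np.arctan2(d[1],d[0])))
s=r.snapshot("top"); 
E
```

```text
clk 8.00 pos [ 0.4319 -0.2192  0.1807] x [ 0.001 -0.    -1.   ] yaw_y(deg) -30.21 F [-0.41  0.19 -0.67] M [-0.019  0.015  0.084] open 0.6089 q [ 0.55  0.66 -0.27  2.06  0.37  0.47 -0.53]
[[ 0.41927441 -0.22888863  0.026     ]
 [ 0.43233454 -0.21670855  0.026     ]
 [ 0.41949505 -0.2287397   0.026     ]
 [ 0.43396563 -0.21457865  0.026     ]] 43.00307370087046
43.13847061971055
```

Request:
{"api": "play_rows", "payload": {"targets": [[[0, 0, 0.12], [-0.3, -0.24, -0.4], 100], [[0, 0, 0.11], [0, 0, -0.8], 100], [[0, 0, 0], [0, 0, -0.8], 100], [[0, 0, 0], [0, 0, 0], 100], [[0, 0, 0], [0, 0, 0], 100]]}}

```text
clock: 8.55
tool_pos: [0.4194, -0.2289, 0.1007]
eef_rot: [-0.568, -0.421, 0.569, -0.42]
contact_force: [1.1, 0.2, 0.3]
opening: 0.607
```

```bash
python3 - <<'E'
from h import *
for i in range(4): r.snapshot("wrist")
tool()
s=r.snapshot("wrist"); cv2.imwrite("pics/w9.png",s["color"][:,:,::-1])
E
```

```text
clk 8.75 pos [ 0.4202 -0.2295  0.1019] x [ 0.003 -0.001 -1.   ] yaw_y(deg) -17.09 F [0.7  0.12 0.6 ] M [-0.017 -0.087  0.01 ] open 0.6045 q [ 0.52  0.8  -0.19  2.13  0.56  0.26 -0.45]
```

View pics/w9.png

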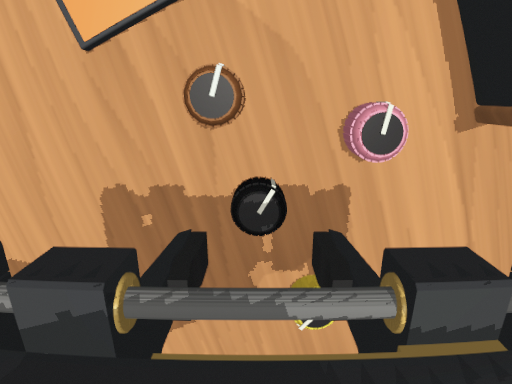

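```bash
python3 - <<'E'
from h import *
s=r.snapshot("wrist");tool()
crop(s,220,165,80,75,9,"w9a.png")
E
```

```text
clk 8.85 pos [ 0.42   -0.2294  0.1016] x [ 0.002 -0.001 -1.   ] yaw_y(deg) -17.08 F [ 0.47  0.1  -0.58] M [-0.045 -0.047  0.02 ] open 0.6047 q [ 0.52  0.8  -0.19  2.13  0.56  0.26 -0.45]
```

View pics/w9a.png

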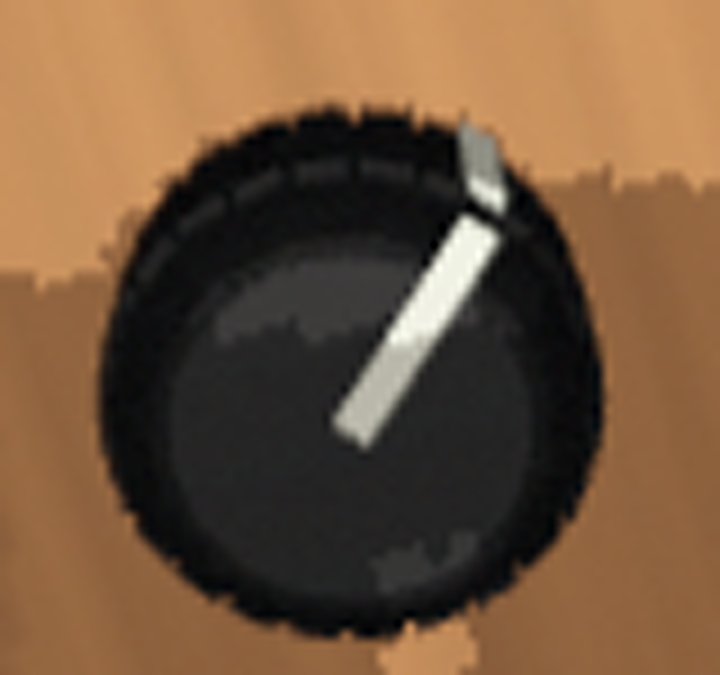

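```bash
python3 - <<'E'
from h import *
s=r.snapshot("wrist"); tool()
m=[(220+(x+.5)/9-.5,165+(y+.5)/9-.5) for x,y in [(352,434),(480,226),(350,418)]]
P=pix2world(s,m,0.026); d=P[1]-P[0]; print(P,np.degrees(np.arctan2(d[1],d[0])))
E
```

```text
clk 8.90 pos [ 0.4199 -0.2294  0.1014] x [ 0.002 -0.001 -1.   ] yaw_y(deg) -17.09 F [ 0.67 -0.41  0.15] M [-0.017 -0.006  0.017] open 0.6113 q [ 0.52  0.8  -0.19  2.13  0.56  0.26 -0.45]
[[ 0.41919589 -0.22869455  0.026     ]
 [ 0.43266191 -0.21624704  0.026     ]
 [ 0.41942247 -0.22746139  0.026     ]] 42.749199227900455
```

Request:
{"api": "play_rows", "payload": {"targets": [[[0, 0, 0], [-0.01, 0.02, -0.6], 100], [[0, 0, 0], [0, 0, -0.6], 100], [[0, 0, 0], [0, 0, -0.4], 100], [[0, 0, 0], [0, 0, -0.2], 100], [[0, 0, 0], [0, 0, 0], 100]]}}

```text
clock: 9.4
tool_pos: [0.4188, -0.2281, 0.028]
eef_rot: [-0.568, -0.421, 0.569, -0.42]
contact_force: [-0.2, -0.1, 0.6]
opening: 0.61
```

Request:
{"api": "play_rows", "payload": {"targets": [[[0, 0, 0], [0, 0, 0], 100], [[0, 0, 0], [0, 0, 0], 100]]}}

```text
clock: 9.6
tool_pos: [0.4194, -0.2286, 0.0294]
eef_rot: [0.569, 0.42, -0.568, 0.421]
contact_force: [-0.2, 0.4, 0.4]
opening: 0.606
```

```bash
python3 - <<'E'
from h import *
tool()
s=r.snapshot("wrist"); cv2.imwrite("pics/w10.png",s["color"][:,:,::-1])
E
```

```text
clk 9.60 pos [ 0.4194 -0.2286  0.0294] x [ 0.001 -0.    -1.   ] yaw_y(deg) -17.09 F [-0.22  0.38  0.35] M [-0.005 -0.013 -0.046] open 0.6061 q [ 0.43  0.95 -0.04  2.14  0.62  0.06 -0.51]
```

View pics/w10.png

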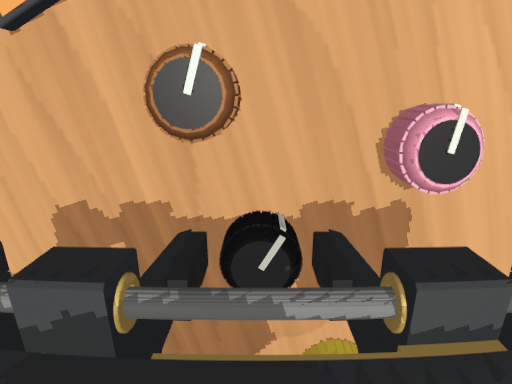

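Request:
{"api": "play_rows", "payload": {"targets": [[[0, 0, 0], [0, 0, 0], 120], [[0, 0, 0], [0, 0, 0], 135], [[0, 0, 0], [0, 0, 0], 150], [[0, 0, 0], [0, 0, 0], 200], [[0, 0, 0], [0, 0, 0], 255]], "newtons": 40}}

```text
clock: 10.15
tool_pos: [0.4192, -0.2284, 0.0288]
eef_rot: [0.569, 0.42, -0.569, 0.42]
contact_force: [0.5, 0.6, 5.6]
opening: 0.425
```

```bash
python3 - <<'E'
from h import *
tool()
s=r.snapshot("wrist"); crop(s,180,180,160,120,5,"w11.png")
E
```

```text
clk 10.15 pos [ 0.4192 -0.2284  0.0288] x [ 0.001 -0.    -1.   ] yaw_y(deg) -17.08 F [0.49 0.58 5.57] M [-0.012 -0.074 -0.006] open 0.4249 q [ 0.43  0.95 -0.04  2.14  0.62  0.06 -0.51]
```

View pics/w11.png

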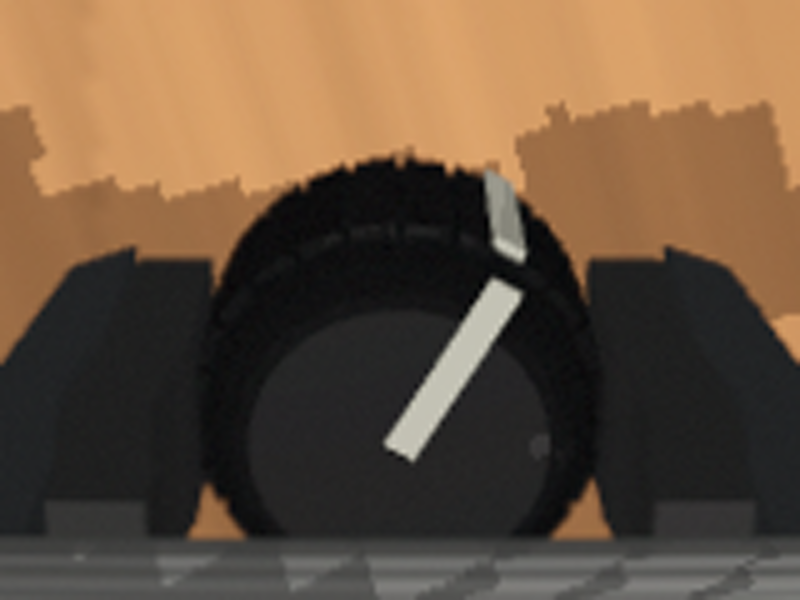

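Request:
{"api": "play_rows", "payload": {"targets": [[[0, 0, 0], [0, 0, 0.3], 255], [[0, 0, 0], [0, 0, 0.7], 255], [[0, 0, 0], [0, 0, 0.9], 255], [[0, 0, 0], [0, 0, 0.9], 255], [[0, 0, 0], [0, 0, 0.6], 255]]}}

```text
clock: 10.7
tool_pos: [0.419, -0.2284, 0.1664]
eef_rot: [0.569, 0.42, -0.568, 0.421]
contact_force: [0.0, -0.1, -0.4]
opening: 0.424
```

```bash
python3 - <<'E'
from h import *
for i in range(5): r.snapshot("wrist")
st,M=tool()
s=r.snapshot("wrist"); crop(s,180,180,160,120,5,"w12.png")
E
```

```text
clk 10.95 pos [ 0.4184 -0.2282  0.1637] x [-0.001  0.    -1.   ] yaw_y(deg) -17.08 F [ 0.98  0.07 -1.12] M [-0.047 -0.047 -0.018] open 0.4289 q [ 0.61  0.69 -0.33  2.09  0.51  0.44 -0.42]
```

View pics/w12.png

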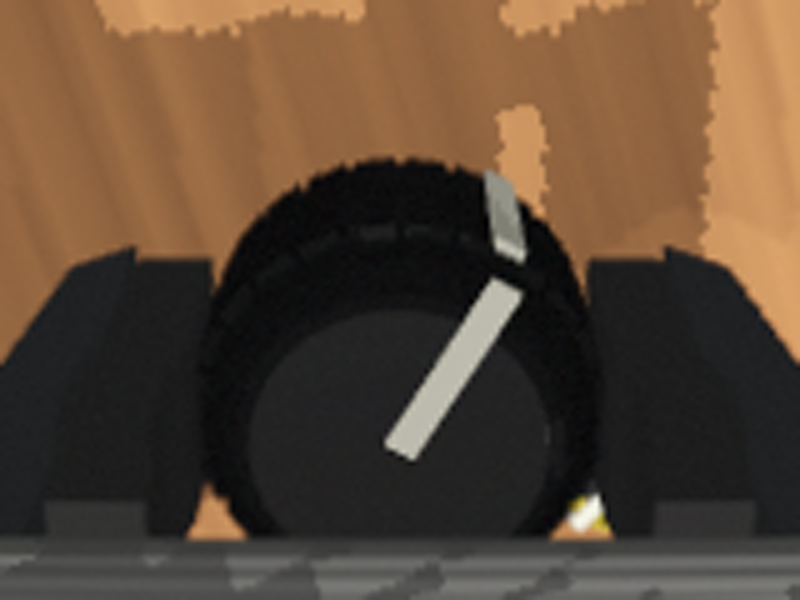

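```bash
python3 - <<'E'
from h import *
s=r.snapshot("wrist"); st,M=tool()
m=[(180+(x+.5)/5-.5,180+(y+.5)/5-.5) for x,y in [(400,450),(508,288),(400,437),(205,437),(598,437)]]
P=pix2world(s,m,st["tool_pos"][2]-0.0028); d=P[1]-P[0]; print(P,np.degrees(np.arctan2(d[1],d[0])))
print("tool frame offs",(P-st["tool_pos"])@M)
E
```

```text
clk 11.05 pos [ 0.4182 -0.228   0.1633] x [-0.002  0.001 -1.   ] yaw_y(deg) -17.06 F [ 0.34 -0.05 -0.04] M [-0.015 -0.039 -0.024] open 0.4280 q [ 0.61  0.69 -0.33  2.09  0.51  0.44 -0.42]
[[ 0.41764903 -0.22797369  0.16048306]
 [ 0.4310377  -0.21576099  0.16048306]
 [ 0.41802911 -0.22673514  0.16048306]
 [ 0.40156141 -0.22174602  0.16048306]
 [ 0.43471541 -0.23188903  0.16048306]] 42.37003839465755
tool frame offs [[ 0.00280149 -0.00056693  0.00016201]
 [ 0.00277932  0.00864921 -0.01544148]
 [ 0.00280167 -0.00056698 -0.00113355]
 [ 0.00284717 -0.01777367 -0.0010714 ]
 [ 0.00275548  0.01689705 -0.00110231]]
```

Request:
{"api": "play_rows", "payload": {"targets": [[[0, 0, -0.13], [0.5, 0.3, 0.1], 255], [[0, 0, -0.14], [0.6, 0.3, 0.1], 255], [[0, 0, -0.14], [0.6, 0.3, 0.1], 255], [[0, 0, -0.14], [0.6, 0.3, 0.1], 255], [[0, 0, -0.14], [0.6, 0.3, 0.1], 255]]}}

```text
clock: 11.55
tool_pos: [0.5353, -0.1674, 0.1832]
eef_rot: [-0.677, -0.202, 0.679, -0.201]
contact_force: [0.2, -0.6, -1.2]
opening: 0.426
```

Request:
{"api": "play_rows", "payload": {"targets": [[[0, 0, -0.14], [0.6, 0.3, 0], 255], [[0, 0, -0.14], [0.6, 0.3, 0], 255], [[0, 0, -0.14], [0.4, 0.2, 0], 255], [[0, 0, -0.14], [0, 0, 0], 255], [[0, 0, -0.14], [0, 0, 0], 255]]}}

```text
clock: 12.05
tool_pos: [0.5988, -0.1353, 0.1826]
eef_rot: [-0.705, 0.043, 0.707, 0.043]
contact_force: [-0.6, -1.3, -0.5]
opening: 0.42
```

Request:
{"api": "play_rows", "payload": {"targets": [[[0, 0, -0.06], [0, 0, 0], 255], [[0, 0, 0], [0, 0, 0], 255], [[0, 0, 0], [0, 0, 0], 255], [[0, 0, 0], [0, 0, 0], 255], [[0, 0, 0], [0, 0, 0], 255]]}}

```text
clock: 12.55
tool_pos: [0.5989, -0.1364, 0.1843]
eef_rot: [-0.704, 0.062, 0.704, 0.062]
contact_force: [0.5, -0.4, -0.6]
opening: 0.426
```

```bash
python3 - <<'E'
from h import *
for i in range(3): r.snapshot("wrist")
st,M=tool()
s=r.snapshot("wrist"); cv2.imwrite("pics/w13.png",s["color"][:,:,::-1])
E
```

```text
clk 12.70 pos [ 0.599  -0.1364  0.1846] x [ 0. -0. -1.] yaw_y(deg) -100.15 F [ 0.22  0.53 -0.7 ] M [ 0.043  0.004 -0.005] open 0.4233 q [ 0.12  0.77  0.05  1.68 -0.06  0.69 -1.55]
```

View pics/w13.png

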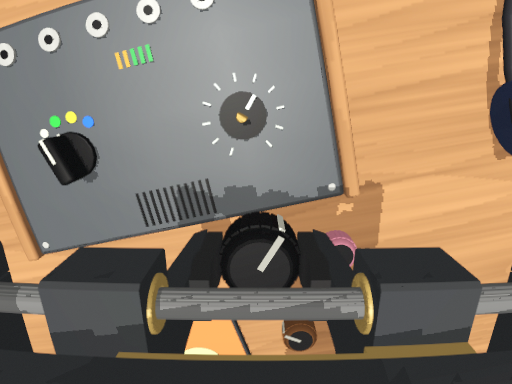

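```bash
python3 - <<'E'
from h import *
s=r.snapshot("wrist"); tool()
crop(s,195,70,100,90,8,"w13a.png"); crop(s,210,200,100,95,7,"w13b.png")
dots(s,(45,110,100,130))
E
```

```text
clk 12.80 pos [ 0.599  -0.1364  0.1846] x [ 0.  0. -1.] yaw_y(deg) -100.15 F [-0.27 -0.05 -0.27] M [ 0.059  0.008 -0.041] open 0.4247 q [ 0.12  0.77  0.05  1.68 -0.06  0.69 -1.55]
axis [0.6568271  0.00543905] [-1.51980516e-05  2.68762586e-05 -1.51689013e-05] [ 15.88841935 -11.83996831 -39.62143744]
```

View pics/w13a.png

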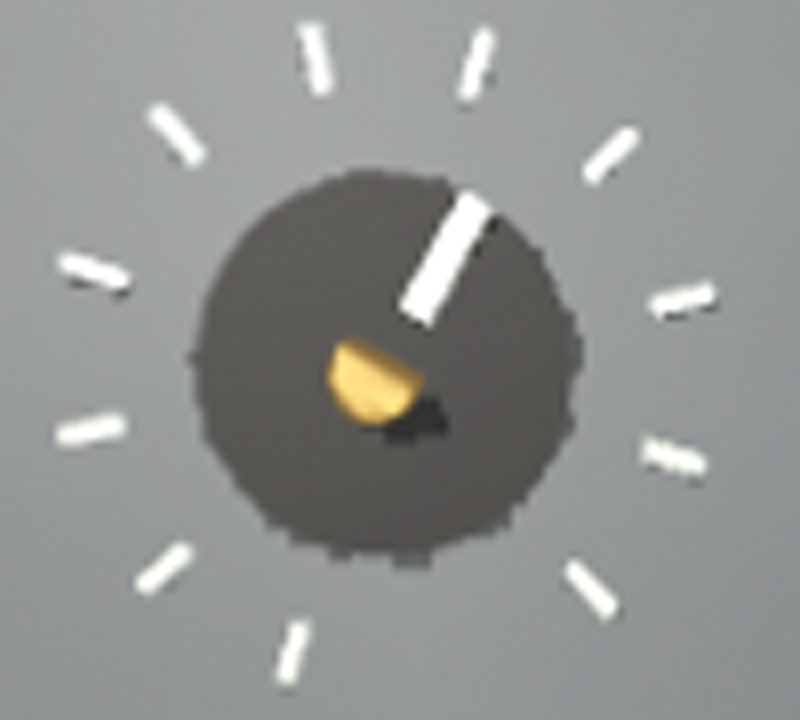

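View pics/w13b.png

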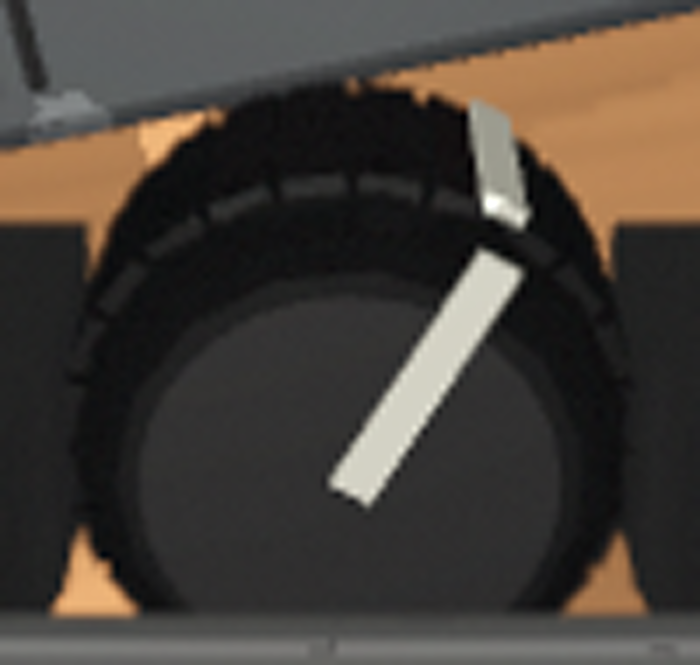

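```bash
python3 - <<'E'
from h import *
from scipy.optimize import least_squares
s=r.snapshot("wrist"); st,M=tool()
m=lambda u0,v0,P,k:[(u0+(x+.5)/k-.5,v0+(y+.5)/k-.5) for x,y in P]
ang=lambda d:np.degrees(np.arctan2(d[1],d[0]))
l=pix2world(s,m(195,70,[(415,312),(474,205)],8),0.061); a=ang(l[1]-l[0])
K=pix2world(s,m(195,70,[(386,361)],8),0.061)[0]
F=pix2world(s,m(195,70,[(338,345),(415,392)],8),0.081); n=F[1]-F[0]; print("chord",np.linalg.norm(n),"flat normal",ang(n)+90)
print("line",a,ang(l.mean(0)-K),"disc",K)
u=np.array([np.cos(np.radians(-40.5)),np.sin(np.radians(-40.5))])
print("tip axis",F.mean(0)[:2]-0.0012*u)
t=pix2world(s,m(195,70,[(316,60),(477,65),(611,155),(683,299),(673,456),(592,590),(293,653),(163,568),(92,428),(94,272),(177,135)],8),0.058)[:,:2]
f=least_squares(lambda p:np.hypot(*(t-p[:2]).T)-p[2],[.66,-.135,.03]);print("ring",f.x,abs(f.fun).max(), "line abt ring",ang(l.mean(0)[:2]-f.x[:2]),ang(l[1][:2]-f.x[:2]))
Q=pix2world(s,m(210,200,[(351,494),(501,262)],7),st["tool_pos"][2]-0.0028); print("knob",Q,ang(Q[1]-Q[0]), (Q-st["tool_pos"])@M)
E
```

```text
clk 12.85 pos [ 0.599  -0.1364  0.1846] x [ 0. -0. -1.] yaw_y(deg) -100.15 F [ 0.88 -0.35 -0.33] M [0.086 0.082 0.019] open 0.4232 q [ 0.12  0.77  0.05  1.68 -0.06  0.69 -1.55]
chord 0.007767947352123828 flat normal -41.353027942323024
line -39.989949184665704 -40.87030527577646 disc [ 0.66202737 -0.13524215  0.061     ]
tip axis [ 0.6611714  -0.13468471]
ring [ 0.66129304 -0.1349121   0.02907748] 0.00018890457397768845 line abt ring -39.74049317536915 -39.82143065479552
knob [[ 0.59854707 -0.13682457  0.18180852]
 [ 0.61262541 -0.14861716  0.18180852]] -39.95092036366565 [[ 0.00279995  0.00053206  0.00039769]
 [ 0.00280225  0.00965886 -0.01553863]]
```

Request:
{"api": "play_rows", "payload": {"targets": [[[0, 0, 0], [0.5, 0.02, 0], 255], [[0, 0, 0], [0.6, 0.02, -0.4], 255], [[0, 0, 0], [0.45, 0, -0.6], 255], [[0, 0, 0], [0, 0, -0.6], 255], [[0, 0, 0], [0, 0, 0], 255]]}}

```text
clock: 13.35
tool_pos: [0.6588, -0.1339, 0.117]
eef_rot: [-0.702, 0.062, 0.707, 0.063]
contact_force: [-1.2, 0.7, -1.3]
opening: 0.425
```

Request:
{"api": "play_rows", "payload": {"targets": [[[0, 0, 0], [0, 0, 0], 255], [[0, 0, 0], [0, 0, 0], 255], [[0, 0, 0], [0, 0, 0], 255], [[0, 0, 0], [0, 0, 0], 255]]}}

```text
clock: 13.75
tool_pos: [0.6615, -0.1349, 0.1218]
eef_rot: [0.705, -0.063, -0.704, -0.063]
contact_force: [-0.2, -0.6, -1.0]
opening: 0.427
```

```bash
python3 - <<'E'
from h import *
st,M=tool()
s=r.snapshot("wrist"); cv2.imwrite("pics/w14.png",s["color"][:,:,::-1])
s=r.snapshot("scene"); crop(s,170,180,140,110,5,"s14.png")
tool()
E
```

```text
clk 13.75 pos [ 0.6615 -0.1349  0.1218] x [ 0.002 -0.    -1.   ] yaw_y(deg) -100.16 F [-0.16 -0.61 -1.01] M [0.042 0.032 0.042] open 0.4275 q [ 0.11  0.93  0.05  1.51 -0.06  0.7  -1.56]
clk 13.85 pos [ 0.6613 -0.1348  0.1213] x [ 0.001 -0.    -1.   ] yaw_y(deg) -100.15 F [0.25 0.87 0.02] M [ 0.079  0.007 -0.057] open 0.4247 q [ 0.11  0.93  0.05  1.52 -0.06  0.7  -1.56]
```

View pics/w14.png

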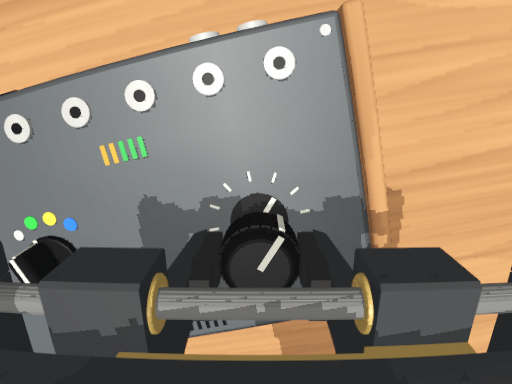

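View pics/s14.png

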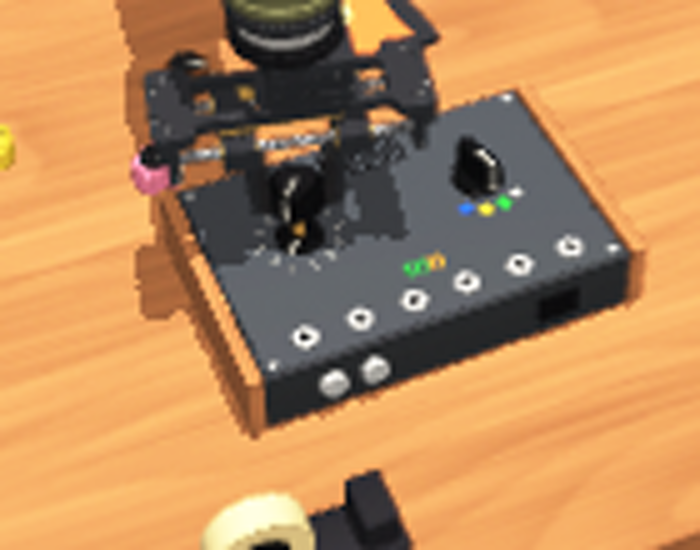

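Request:
{"api": "play_rows", "payload": {"targets": [[[0, 0, 0], [0, 0, -0.12], 255], [[0, 0, 0], [0, 0, -0.12], 255], [[0, 0, 0], [0, 0, -0.1], 255], [[0, 0, 0], [0, 0, 0], 255], [[0, 0, 0], [0, 0, 0], 255]]}}

```text
clock: 14.35
tool_pos: [0.6615, -0.1348, 0.1067]
eef_rot: [0.705, -0.063, -0.704, -0.062]
contact_force: [1.7, 0.2, -2.0]
opening: 0.423
```

```bash
python3 - <<'E'
from h import *
tool()
E
```

```text
clk 14.35 pos [ 0.6615 -0.1348  0.1067] x [ 0.001 -0.    -1.   ] yaw_y(deg) -100.15 F [ 1.74  0.16 -2.04] M [-0.087 -0.482 -0.033] open 0.4231 q [ 0.11  0.95  0.05  1.52 -0.06  0.68 -1.56]
```

Request:
{"api": "play_rows", "payload": {"targets": [[[0, 0, 0], [0, 0, -0.1], 255], [[0, 0, 0], [0, 0, -0.1], 255], [[0, 0, 0], [0, 0, 0], 255]]}}

```text
clock: 14.65
tool_pos: [0.6616, -0.1348, 0.0985]
eef_rot: [0.705, -0.063, -0.704, -0.062]
contact_force: [4.1, -1.3, -3.1]
opening: 0.425
```

```bash
python3 - <<'E'
from h import *
tool()
s=r.snapshot("wrist"); crop(s,170,150,180,145,4,"w15.png")
E
```

```text
clk 14.65 pos [ 0.6616 -0.1348  0.0985] x [ 0.001 -0.    -1.   ] yaw_y(deg) -100.15 F [ 4.11 -1.3  -3.06] M [-0.142 -0.807 -0.025] open 0.4255 q [ 0.11  0.96  0.05  1.52 -0.06  0.66 -1.56]
```

View pics/w15.png

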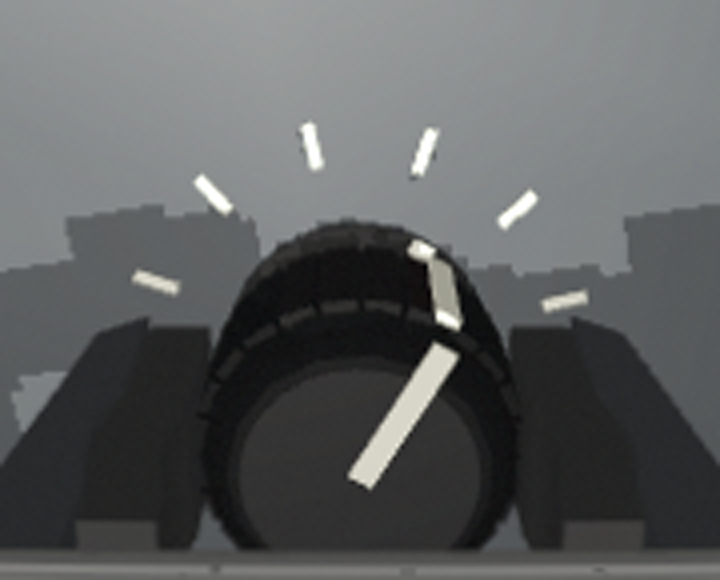

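Request:
{"api": "play_rows", "payload": {"targets": [[[0, 0, 0], [0.015, -0.005, 0], 255], [[0, 0, 0], [0, 0, 0], 255], [[0, 0, 0], [0, 0, 0], 255]]}}

```text
clock: 15.0
tool_pos: [0.6616, -0.1348, 0.0988]
eef_rot: [-0.704, 0.063, 0.704, 0.063]
contact_force: [3.2, 0.3, -2.2]
opening: 0.425
```

```bash
python3 - <<'E'
from h import *
tool()
E
```

```text
clk 15.00 pos [ 0.6616 -0.1348  0.0988] x [-0.  0. -1.] yaw_y(deg) -100.15 F [ 3.24  0.34 -2.19] M [-0.09  -0.659  0.011] open 0.4249 q [ 0.11  0.96  0.05  1.52 -0.06  0.66 -1.56]
```

Request:
{"api": "play_rows", "payload": {"targets": [[[0, 0, 0], [0.01, 0, -0.05], 255], [[0, 0, 0], [0, 0, -0.05], 255], [[0, 0, 0], [0, 0, 0], 255], [[0, 0, 0], [0, 0, 0], 255]]}}

```text
clock: 15.4
tool_pos: [0.6618, -0.1348, 0.0953]
eef_rot: [-0.704, 0.063, 0.705, 0.063]
contact_force: [0.3, 0.9, 3.8]
opening: 0.425
```

```bash
python3 - <<'E'
from h import *
tool()
E
```

```text
clk 15.40 pos [ 0.6618 -0.1348  0.0953] x [-0.  0. -1.] yaw_y(deg) -100.15 F [0.26 0.94 3.84] M [ 0.098 -0.036 -0.024] open 0.4251 q [ 0.11  0.96  0.05  1.52 -0.06  0.66 -1.56]
```

Request:
{"api": "play_rows", "payload": {"targets": [[[0, 0, 0], [0, 0, -0.05], 255], [[0, 0, 0], [0, 0, -0.04], 255], [[0, 0, 0], [0, 0, 0], 255], [[0, 0, 0], [0, 0, 0], 255]], "newtons": 50}}

```text
clock: 15.8
tool_pos: [0.6619, -0.1348, 0.0924]
eef_rot: [-0.704, 0.063, 0.704, 0.063]
contact_force: [-1.7, 0.9, 11.0]
opening: 0.425
```

```bash
python3 - <<'E'
from h import *
tool()
E
```

```text
clk 15.80 pos [ 0.6619 -0.1348  0.0924] x [-0.  0. -1.] yaw_y(deg) -100.16 F [-1.73  0.93 10.98] M [0.284 0.346 0.027] open 0.4251 q [ 0.11  0.97  0.05  1.52 -0.06  0.65 -1.56]
```

Request:
{"api": "play_rows", "payload": {"targets": [[[0, 0, 0], [0, 0, -0.02], 255], [[0, 0, 0], [0, 0, 0], 255], [[0, 0, 0], [0, 0, 0], 255]]}}

```text
clock: 16.1
tool_pos: [0.662, -0.1349, 0.0923]
eef_rot: [0.704, -0.063, -0.704, -0.063]
contact_force: [-2.8, 1.2, 15.1]
opening: 0.423
```

```bash
python3 - <<'E'
from h import *
tool()
s=r.snapshot("wrist"); crop(s,170,150,180,145,4,"w16.png")
tool()
r.snapshot("top");tool()
E
```

```text
clk 16.10 pos [ 0.662  -0.1349  0.0923] x [ 0.  0. -1.] yaw_y(deg) -100.16 F [-2.84  1.18 15.11] M [0.294 0.589 0.015] open 0.4225 q [ 0.11  0.97  0.05  1.52 -0.06  0.65 -1.56]
clk 16.15 pos [ 0.662  -0.1349  0.0923] x [ 0.  0. -1.] yaw_y(deg) -100.16 F [-2.89  1.9  13.32] M [ 0.34   0.679 -0.014] open 0.4219 q [ 0.11  0.97  0.05  1.52 -0.06  0.65 -1.56]
clk 16.20 pos [ 0.662  -0.1349  0.0923] x [ 0.  0. -1.] yaw_y(deg) -100.16 F [-3.06  0.27 13.93] M [0.284 0.633 0.021] open 0.4245 q [ 0.11  0.97  0.05  1.52 -0.06  0.65 -1.56]
```

View pics/w16.png

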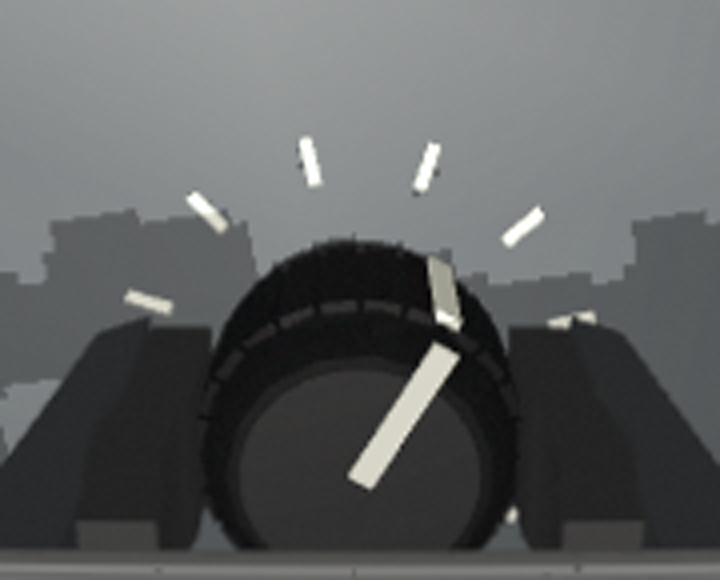

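Request:
{"api": "play_rows", "payload": {"targets": [[[0, 0, 0], [-0.01, 0, -0.02], 255], [[0, 0, 0], [0, 0, -0.02], 255], [[0, 0, 0], [0, 0, 0], 255], [[0, 0, 0], [0, 0, 0], 255]], "newtons": 55}}

```text
clock: 16.6
tool_pos: [0.662, -0.1349, 0.0919]
eef_rot: [0.705, -0.063, -0.704, -0.063]
contact_force: [-3.9, 1.8, 22.5]
opening: 0.425
```

```bash
python3 - <<'E'
from h import *
st,M=tool()
s=r.snapshot("wrist"); cv2.imwrite("pics/w17.png",s["color"][:,:,::-1]); crop(s,195,170,130,115,6,"w17a.png")
s=r.snapshot("scene"); crop(s,185,195,100,75,7,"s17.png")
E
```

```text
clk 16.60 pos [ 0.662  -0.1349  0.0919] x [ 0.001 -0.    -1.   ] yaw_y(deg) -100.16 F [-3.89  1.81 22.51] M [ 0.421  0.968 -0.017] open 0.4248 q [ 0.11  0.97  0.05  1.52 -0.06  0.65 -1.56]
```

View pics/w17a.png

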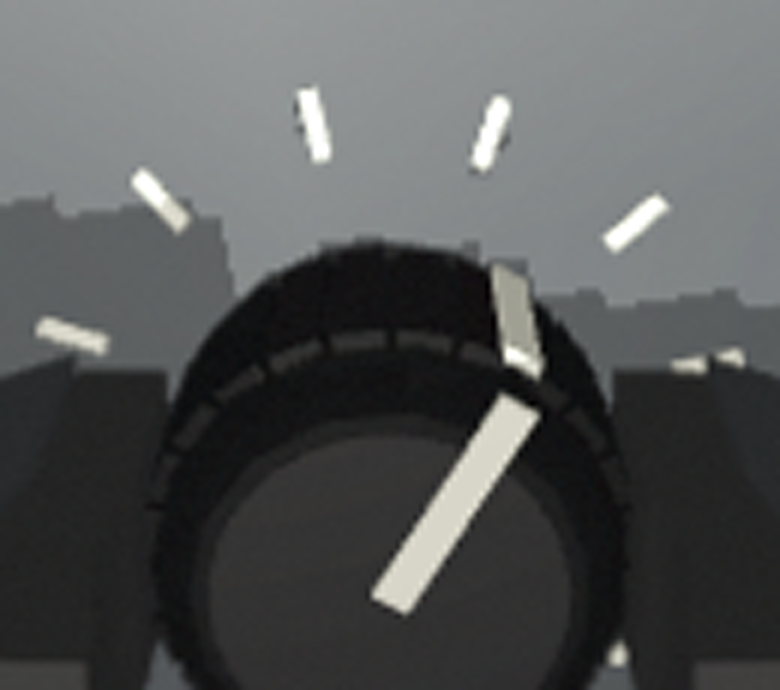

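View pics/s17.png

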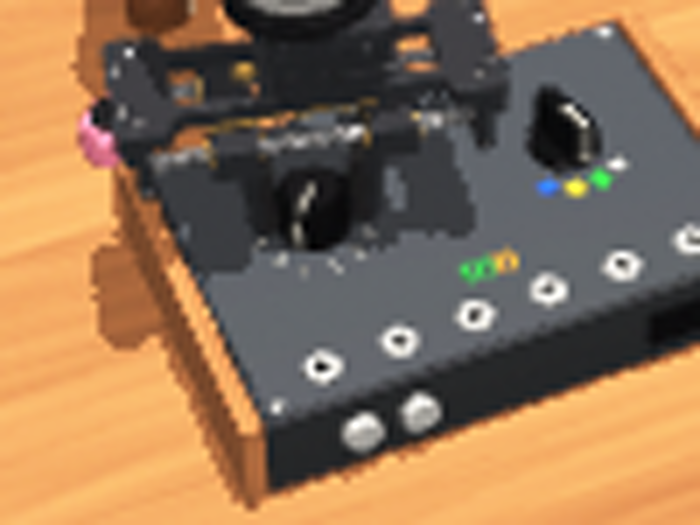

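View pics/w17.png

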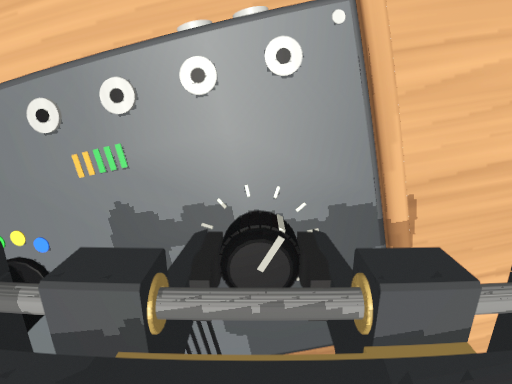

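```bash
python3 - <<'E'
import cv2,numpy as np
ims={n:cv2.cvtColor(cv2.imread(f"pics/{n}.png"),cv2.COLOR_BGR2GRAY) for n in["w13","w14","w17"]}
for n,im in ims.items():
    c=im[228:282,245:300]; big=cv2.resize(c,None,fx=8,fy=8,interpolation=cv2.INTER_CUBIC)
    _,b=cv2.threshold(big,150,255,0)
    nn,l,st,ce=cv2.connectedComponentsWithStats(b); 
    best=[i for i in range(1,nn) if st[i,4]>3000]
    for i in best:
        pts=np.argwhere(l==i)[:,::-1].astype(np.float32); (cx,cy),(w,h),a=cv2.minAreaRect(pts)
        print(n,"area",st[i,4]/64,"c",cx/8+245,cy/8+228,"size",w/8,h/8,a)
a,b=ims["w13"],ims["w17"]
for src in ["w13","w14"]:
    W=np.eye(2,3,dtype=np.float32)
    mask=np.zeros_like(b); mask[228:285,225:295]=255
    cc,W=cv2.findTransformECC(ims[src],b,W,cv2.MOTION_AFFINE,(3,200,1e-7),mask,3); 
    p=W@np.array([[262,262],[255,255],[1,1]]); print(src,cc,W.round(4).tolist(),p[:,0])
E
```

```text
w13 area 263.125 c 270.79048919677734 254.0246238708496 size 6.933319568634033 40.18582534790039 33.2748908996582
w14 area 264.953125 c 270.8164291381836 254.04164123535156 size 6.995369911193848 40.25767135620117 33.2748908996582
w17 area 269.296875 c 270.6951370239258 254.1713809967041 size 7.026067733764648 40.40745544433594 33.476280212402344
w13 0.998705830904718 [[1.0074000358581543, 0.001500000013038516, -2.398200035095215], [-0.008500000461935997, 0.9965999722480774, 3.3510000705718994]] [261.92653048 255.26844473]
w14 0.9992986737386248 [[1.0017999410629272, -0.0005000000237487257, -0.3677999973297119], [0.0017999999690800905, 1.0023000240325928, -0.8687000274658203]] [261.96860966 255.18469197]
```

Request:
{"api": "play_rows", "payload": {"targets": [[[0, 0, 0], [-0.02, 0.01, 0], 255], [[0, 0, 0], [0, 0, 0], 255], [[0, 0, 0], [0, 0, 0], 255]]}}

```text
clock: 17.0
tool_pos: [0.6619, -0.1348, 0.092]
eef_rot: [0.705, -0.063, -0.703, -0.063]
contact_force: [-2.3, 1.2, 19.8]
opening: 0.427
```

```bash
python3 - <<'E'
from h import *
tool()
E
```

```text
clk 17.00 pos [ 0.6619 -0.1348  0.092 ] x [ 0.003 -0.001 -1.   ] yaw_y(deg) -100.17 F [-2.27  1.17 19.76] M [0.268 0.755 0.035] open 0.4269 q [ 0.11  0.97  0.05  1.52 -0.06  0.65 -1.56]
```

Request:
{"api": "play_rows", "payload": {"targets": [[[0, 0, 0], [-0.03, 0.01, 0], 255], [[0, 0, 0], [0, 0, 0], 255], [[0, 0, 0], [0, 0, 0], 255]]}}

```text
clock: 17.3
tool_pos: [0.6618, -0.1348, 0.0921]
eef_rot: [0.706, -0.063, -0.702, -0.062]
contact_force: [-1.4, -0.1, 18.3]
opening: 0.425
```

```bash
python3 - <<'E'
from h import *
tool()
E
```

```text
clk 17.30 pos [ 0.6618 -0.1348  0.0921] x [ 0.005 -0.001 -1.   ] yaw_y(deg) -100.17 F [-1.35 -0.14 18.27] M [ 0.187  0.231 -0.037] open 0.4251 q [ 0.11  0.97  0.05  1.53 -0.06  0.64 -1.56]
```

Request:
{"api": "play_rows", "payload": {"targets": [[[0, 0, 0.03], [0, 0, 0], 255], [[0, 0, -0.03], [0.015, 0, 0], 255], [[0, 0, -0.03], [0, 0.02, 0], 255], [[0, 0, 0.03], [0.015, -0.04, 0], 255], [[0, 0, 0], [0, 0.02, 0], 255]]}}

```text
clock: 17.8
tool_pos: [0.6619, -0.1348, 0.092]
eef_rot: [0.705, -0.063, -0.703, -0.062]
contact_force: [-2.8, -0.6, 19.0]
opening: 0.419
```

```bash
python3 - <<'E'
from h import *
tool()
E
```

```text
clk 17.80 pos [ 0.6619 -0.1348  0.092 ] x [ 0.003 -0.001 -1.   ] yaw_y(deg) -100.14 F [-2.79 -0.6  19.05] M [ 0.032  0.692 -0.047] open 0.4190 q [ 0.11  0.97  0.05  1.52 -0.06  0.65 -1.56]
```

Request:
{"api": "play_rows", "payload": {"targets": [[[0.03, 0, 0], [0, 0, 0], 255], [[-0.03, 0.03, 0], [0, 0, 0], 255], [[-0.03, -0.03, 0], [0, 0, 0], 255], [[0.03, 0, 0], [0, 0, 0], 255], [[0, 0, 0], [0, 0, 0], 255]]}}

```text
clock: 18.3
tool_pos: [0.6626, -0.1353, 0.0921]
eef_rot: [0.706, -0.063, -0.703, -0.063]
contact_force: [-1.9, -0.6, 19.1]
opening: 0.426
```

```bash
python3 - <<'E'
from h import *
tool(); r.snapshot("wrist"); r.snapshot("wrist"); tool()
E
```

```text
clk 18.30 pos [ 0.6626 -0.1353  0.0921] x [ 0.005 -0.001 -1.   ] yaw_y(deg) -100.27 F [-1.89 -0.62 19.13] M [-0.035  0.392  0.008] open 0.4260 q [ 0.11  0.97  0.05  1.52 -0.06  0.65 -1.56]
clk 18.40 pos [ 0.6626 -0.1353  0.0921] x [ 0.005 -0.002 -1.   ] yaw_y(deg) -100.25 F [-1.74 -0.06 18.96] M [ 0.086  0.404 -0.023] open 0.4229 q [ 0.11  0.97  0.05  1.52 -0.06  0.65 -1.56]
```

```bash
python3 - <<'E'
from h import *
s=r.snapshot("top"); crop(s,150,110,260,170,3,"t18.png")
s=r.snapshot("wrist"); crop(s,0,180,330,120,2,"w18.png"); tool()
E
```

```text
clk 18.50 pos [ 0.6626 -0.1353  0.0921] x [ 0.005 -0.002 -1.   ] yaw_y(deg) -100.24 F [-1.63 -0.28 18.86] M [0.041 0.402 0.012] open 0.4228 q [ 0.11  0.97  0.05  1.52 -0.06  0.65 -1.56]
```

View pics/t18.png

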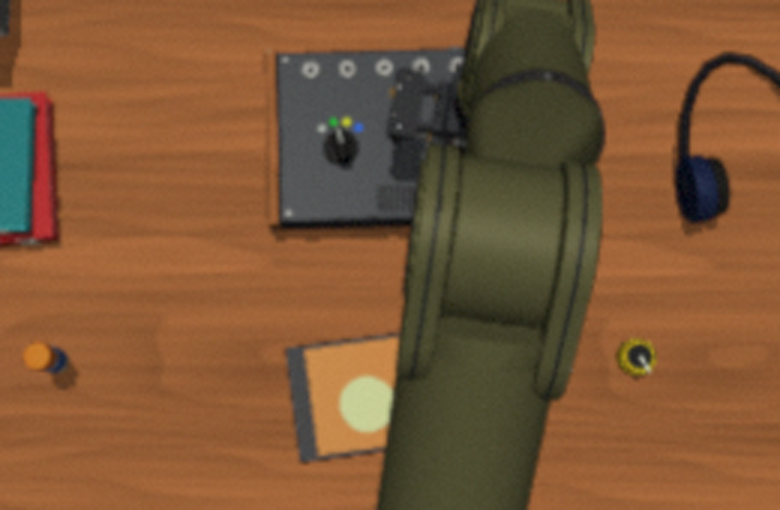

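View pics/w18.png

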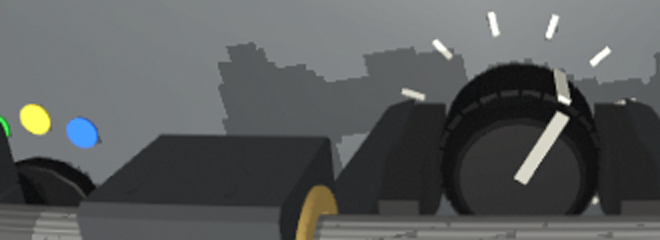

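Request:
{"api": "play_rows", "payload": {"targets": [[[0, 0, 0], [0, 0, 0], 255], [[0, 0, 0], [0, 0, 0], 255], [[0, 0, 0], [0, 0, 0], 255], [[0, 0, 0], [0, 0, 0], 255], [[0, 0, 0], [0, 0, 0], 255]]}}

```text
clock: 19.0
tool_pos: [0.6626, -0.1353, 0.0921]
eef_rot: [0.706, -0.064, -0.703, -0.063]
contact_force: [-1.5, 0.4, 18.6]
opening: 0.421
```

```bash
python3 - <<'E'
from h import *
tool(); print(r.finish_job())
E
```

```text
clk 19.00 pos [ 0.6626 -0.1353  0.0921] x [ 0.005 -0.002 -1.   ] yaw_y(deg) -100.24 F [-1.54  0.4  18.56] M [0.068 0.49  0.008] open 0.4205 q [ 0.11  0.97  0.05  1.52 -0.06  0.65 -1.56]
the job is handed in; nothing more can be done
None
```

The job is done and handed in at 19.0 s: the selector is at the green dot, and the black volume knob is on its shaft, held pressed in at the stop by the gripper.

- **Selector:** I turned it one click clockwise to the green dot and let go. The pointer measured 17° against the dot's 16°, and the last top view still shows it pointing there.
- **Knob:** I picked up the black knob, turned it to match the dial (knob line about -40.2°, dial line about -40.0°) and slid it onto the D-shaft. I then pressed it in until it stopped moving: the force rose to 19–22 N at the same height, well above the 7 N spring. It was still held at about 18.6 N when I handed in.
- **Check that disagreed:** the underside of the pressed knob works out about 1–1.5 mm higher than the nominal 62 mm. It didn't sink further when I pressed harder, wiggled it or eased the side force. The camera scale also suggests the panel sits about 1 mm higher than nominal. I take this as a height offset rather than a jam, but I did not let go to check directly.
- **Other things on the desk:** I saw none of them move, but the arm hid part of the desk in the last top view.

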